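# Load and ratchet up a spacer clamping fixture at the welding bench

## Robot

A 6-joint arm with a two-finger parallel gripper is mounted at the origin on the work surface. World frame = base frame: x ahead of the robot, y to its left, z up, the work surface at z = 0. Lengths are in m, angles in rad, forces in N, time in s.
With the tool pointing down it reaches from about 0.4 to 0.825 m from the base axis. Payload 7 kg.
Tool frame: the origin (TCP) lies at the very end of the fingers, on their centre line; the grasp point (between the pads) lies 19 mm behind it; z points along the fingers, y is the direction in which the jaws open and shut (so a half turn about z gives the same grasp; the last joint's range is limited). The gripper opens to 88 mm and grips with 3 to 60 N. Pads are 19 mm wide; open, the fingers measure 130 mm over their backs; the gripper's body (78 mm by 193 mm) begins 47 mm behind the grasp point.
Start: joints at [-1.039, 0.359, 0.012, 0, -1.224, -0.288], TCP at [0.163, -0.655, 0.201] pointing down, gripper open.
Joint ranges: [-3.07, 3.07], [-1.43, 2.12], [-1.02, 1.25], [-3.03, 1.67], [-3.05, -0], [-3.03, 3.03]. Speed limits (rad/s): [2.39, 2.39, 3.01, 3.14, 3.14, 3.14].

## Interface

Orientations are given as [roll, pitch, yaw] about the fixed x, y, z axes, in that order (R = Rz(yaw) Ry(pitch) Rx(roll)).
In Python, from station import arm, optics, outline_of, spot_point gives the robot as it stands.
- The arm moves only by the shell command python3 -m crank 'ROWS' [FORCE]. ROWS is JSON, a list of rows, each a list of 3 entries, a list of its own where there are three numbers: the opening in per cent of the stroke, from 0 (shut) to 100 (fully open), then the shift along the tool's x, y, z in cm, then the turn, a rotation vector about the tool's x, y, z in rad. In form: [[jaw, [dx, dy, dz], [ax, ay, az]], ...]. A call has 1 to 12 rows; each row shifts and turns the commanded pose from where the row before left it, along the tool's axes as they then stand; what a row does not reach is not made up. A row lasts 1/10 s, in which the tool goes at most 50 mm and 8.59 degrees, less where a joint would pass 70% of its speed; a pose out of reach is approached as far as the arm can. A call is refused whole if a number of a shift passes 5 or a number of a turn 0.15, either way. A call with a gripper value outside its range is refused whole. The fingers move at their own pace and stop on an object; FORCE is the grip in N (left out, the last holds). Time passes only in rows, so rows that do not move let the fingers close. It gives the time, the measured TCP pose, the force and the opening at its end, in the units of the state.
- arm.get_state(): the state, without advancing time (a new reading comes with each control period).
- optics.grab_frame(name): name is "side" or "top" or "wrist"; returns (picture, depth): 420x560x3 uint8, red, green, blue; 420x560 float32, m along the optical axis (not along the pixel's ray), 0 where there is no reading.
- optics.camera_model(name): a dict with "K" (3x3 intrinsics, pixels), "T" (4x4, takes a point from camera to world coordinates); the wrist camera has in their place "T_tool_cam" (4x4, takes a point from camera to tool coordinates, whose origin is the TCP and whose axes are the flange's). Camera axes: x right, y up, looking along -z (the intrinsics and any distortion apply to the point x, -y, -z); pixel columns grow to the right and rows downward; lengths in m; the calibration is good to about 2 mm. A picture is of the moment at which its call begins: read the wrist's pose just before it. camera_model takes no time and is no camera call.
- arm.job_done(): hands the job in, once; it reports no verdict.
Trained networks look in the newest picture that a camera, given by its name, has taken for a name from the list of things; names that differ only in an ending like _2 or _b are one class to them, and where a whole thing is asked for, a point or a joint stands for the part that bears it (a point fixed in the world has none). Each returns a list of dicts, best first, with "conf" (0 to 1); they miss things now and then, are a little off and sometimes report something else, mostly with a low value. They report only what shows in the picture. A call takes as long as a camera call.
- outline_of(camera, name): "region" (420x560 bool, what is visible of it) and "uv" ([column, row] in pixels, amid what is visible of it).
- spot_point(camera, name): "uv" ([column, row] in pixels: a listed point, or the origin of a listed thing).
The state is a dict: "t": time; "q": joint angles; "qd": joint speeds; "joint_efforts": joint torques, N m; "eef_pos": TCP position; "ee_rot": TCP orientation; "force": force on the tool from outside, world axes, zero at the start; "moment": the same for the moment, N m; "width": finger opening in m.
Only numpy, scipy, OpenCV 4.12 (cv2) and the standard library are available. Lean on these libraries where they do the work, as an engineer would, in place of code of your own. Each camera call takes 0.05 s, during which the arm holds its last target. There are 200 camera calls.

## Task

Tilt the blue bin forward, take out every steel spacer in it and stand them one behind another in the channel of the ratchet fixture, holes in line along the channel, for tack-welding. Then work the lever in full strokes, one tooth at a time, until the jaw's sprung pad is pressed clearly in against the row (a few millimetres or more) but not bottomed; move the jaw only with the lever. Finally leave the lever back at rest and the bin shut, and leave the other things on the bench alone.

Things in the scene. Friction and masses are not known exactly. Their poses are not given: they have to be found in the camera images.
- fixture: Dark steel base plate, 380 x 90 x 8 mm, bolted down. Origin on the bench under the pad's starting face, on the channel's centre line; x along the channel from pad to end stop, z up. Channel floor at z = 8 mm; two steel side rails, inner faces at y = +-20.5 mm, 8 mm thick, stand 10 mm above that floor, from x = 5 to 170 mm
- stop: Fixed steel end stop, 22 x 36 x 40 mm, standing in the channel at one of many pin positions. Origin on the channel floor in the middle of its face towards the pad; spacers are pressed against that face. Same axes as the fixture
- jaw: Sliding jaw (14 x 36 x 36 mm), with a 190 mm rack behind it with rungs every 14 mm. Slides 112 mm along the fixture's x, forwards only (a pawl holds it, with up to 2 mm of slack), 8 N of friction. Move it with the lever only; the robot must not push it (over 7 N counts as pushing). Origin: at the fixture's origin at the start, moves with the jaw
- pad_face (a point): Centre of the front face of the black sprung pad (36 x 36 mm, 8 mm thick) on the jaw, 28 mm above the bench: faces the end stop; 124 to 142 mm from the stop at the start
- pad (a joint): How far the sprung pad is pressed back towards the jaw, m: 0 free, 0.026 bottomed; 5 N when it begins to move, 11.5 N when bottomed; 0.003 to 0.023 is a well-pressed pad
- lever (a joint): Ratchet lever swing, rad, about a vertical pivot: 0 at rest, 0.37 at its forward stop. Forward = clockwise from above, handle going towards the end stop; a spring (2 to 5 N at the handle) brings it back. A full swing drives the jaw 14 mm (one tooth): go past 0.34 rad for the tooth to catch, back below 0.05 rad to take the next. 5 to 11 N at the handle
- lever_grip (a point): Middle of the lever's upright black round handle: 16 mm diameter, free from 51 to 91 mm above the bench, this point at 75 mm; 160 mm from the pivot; moves with the lever
- lever_pivot (a point): Point on the lever's vertical pivot axis, 75 mm above the bench, fixed
- binbox: Grey sheet-steel housing of the tilt-out bin, 95 mm deep, 316 mm wide, 134 mm high, roofed, fixed. Origin on the bench at the middle of its open front; x into the housing, y along its width, z up
- bin (a joint): Tilt of the blue bin, rad: 0 shut, 0.65 fully forward, towards the housing's -x side. It pivots on its lower front edge and stays at any angle (4 to 7 N at the handle). Shut, the roof covers the spacers. 4 mm sheet: front wall 110 mm high, back wall 75 mm; inner floor 30 mm above its underside, 48 mm front to back, 284 mm wide; open top
- bin_handle (a point): Middle of the bin's handle, a horizontal round steel bar, 10 mm diameter and 100 mm long, along the housing's y; it stands 30 mm in front of the bin's front wall and 10 mm above that wall's top edge. Moves with the bin, 124 mm from the pivot
- bin_hinge (a point): Middle of the bin's pivot line (along the housing's y), 8 mm above the bench, fixed
- spacer1: Steel box-section spacer, an offcut of square tube 36 x 36 mm, 26 mm long, wall 4 mm, 100 g; all alike, two to four present. Origin at its centre, x along its hole. At the start each stands in one of the bin's four places, 63 mm apart along its width, hole towards the bin's front, between two low ribs (6 mm high, 4 mm thick, 41 mm apart) on the bin's floor
- spacer2: Steel box-section spacer, an offcut of square tube 36 x 36 mm, 26 mm long, wall 4 mm, 100 g; all alike, two to four present. Origin at its centre, x along its hole. At the start each stands in one of the bin's four places, 63 mm apart along its width, hole towards the bin's front, between two low ribs (6 mm high, 4 mm thick, 41 mm apart) on the bin's floor
- spacer3: Steel box-section spacer, an offcut of square tube 36 x 36 mm, 26 mm long, wall 4 mm, 100 g; all alike, two to four present. Origin at its centre, x along its hole. At the start each stands in one of the bin's four places, 63 mm apart along its width, hole towards the bin's front, between two low ribs (6 mm high, 4 mm thick, 41 mm apart) on the bin's floor
- spacer4: Steel box-section spacer, an offcut of square tube 36 x 36 mm, 26 mm long, wall 4 mm, 100 g; all alike, two to four present. Origin at its centre, x along its hole. At the start each stands in one of the bin's four places, 63 mm apart along its width, hole towards the bin's front, between two low ribs (6 mm high, 4 mm thick, 41 mm apart) on the bin's floor
- hammer: Hammer, 260 mm, lying on the bench; leave alone. Origin at its underside's centre (tools: near their middle)
- wire_brush: Brush, 200 mm, lying on the bench; leave alone. Origin at its underside's centre (tools: near their middle)
- spray_can: Upright can, 52 mm diameter, 130 mm high; leave alone. Origin at its underside's centre
- angle_clip: Steel angle piece, 50 x 50 x 50 mm; leave alone. Origin at its underside's centre
- tube_offcut: Round tube offcut, 48 mm diameter, 40 mm high, standing; leave alone. Origin at its underside's centre
- weld_magnet: Flat grey welding magnet, 70 x 70 x 16 mm; leave alone. Origin at its underside's centre

How it is judged:
By the outcome, as a careful person would: the job done as asked, in the order asked, and still so for the second after the job is handed in, with the robot touching nothing.
Of spacer1, spacer2, spacer3, spacer4 only 2 to 4 are there at a start; the rules pass over those that are not, and their reading is None.
At some moment in a run one of spacer1, spacer2, spacer3, spacer4 may be knocked a few centimetres aside while the robot is not near it.
Once in a run the grip may slacken for a moment while it holds something.
It also fails if it takes over 210 s, if anything falls off the work surface, if the arm or the gripper's body presses on something with over 40 N, if the wrist force passes 120 N, or if a joint passes its speed limit or range.

## Working session

There is one attempt and no reset: what is moved stays moved. The work goes in short steps, Python scripts to look and compute and a shell command to move; the robot and the scene stay as the last step left them, time stands still between calls to the robot, and variables do not carry over. Pictures are saved under pics/ and viewed, on a budget of 14 in all, crops included, one or two more only if the job needs it, and the job is handed in when it is done.

```bash
ls; mkdir -p pics
cat > h.py <<'E'
import numpy as np, cv2
from scipy.spatial.transform import Rotation as R
from station import arm, optics, outline_of, spot_point
np.set_printoptions(precision=4,suppress=True)
def toolT():
    s=arm.get_state(); T=np.eye(4); r=np.array(s['ee_rot'])
    T[:3,:3]=R.from_euler('xyz',r).as_matrix() if r.shape==(3,) else r
    T[:3,3]=s['eef_pos']; return T
def grab(n,save=None):
    T0=toolT(); im,d=optics.grab_frame(n); m=optics.camera_model(n)
    T=np.array(m['T']) if 'T' in m else T0@np.array(m['T_tool_cam'])
    if save: cv2.imwrite('pics/'+save,im[:,:,::-1])
    return im,d,np.array(m['K']),T
def cloud(d,K,T):
    v,u=np.mgrid[:d.shape[0],:d.shape[1]]
    p=np.stack([(u-K[0,2])/K[0,0]*d,-(v-K[1,2])/K[1,1]*d,-d],-1)
    return p@T[:3,:3].T+T[:3,3]
def ray(uv,K,T):
    r=np.array([(uv[0]-K[0,2])/K[0,0],-(uv[1]-K[1,2])/K[1,1],-1.]); return T[:3,:3]@r,T[:3,3]
def atz(uv,z,K,T):
    r,o=ray(uv,K,T); return o+r*(z-o[2])/r[2]
def pix(p,K,T):
    c=(np.array(p)-T[:3,3])@T[:3,:3]; return np.array([K[0,0]*c[0]/-c[2]+K[0,2],-K[1,1]*c[1]/-c[2]+K[1,2]])
E
python3 - <<'E'
from h import *
print(arm.get_state())
for n in ['top','side']:
    im,d,K,T=grab(n,n+'0.png'); print(n,K,T,{k:v for k,v in optics.camera_model(n).items() if k not in('K','T')})
    P=cloud(d,K,T)
    for k,z in [('fixture',0),('stop',.008),('jaw',0),('pad_face',.028),('lever_grip',.075),('lever_pivot',.075),('binbox',0),('bin_handle',.128),('bin_hinge',.008),('spacer1',None),('hammer',0),('wire_brush',0),('spray_can',0),('angle_clip',0),('tube_offcut',0),('weld_magnet',0)]:
        for r in spot_point(n,k)[:2]:
            u=r['uv']; print(k,round(r['conf'],2),np.round(u),atz(u,z,K,T) if z is not None else '',P[int(u[1])%420,int(u[0])%560])
E
```

```text
pics
{'t': 0.0, 'q': array([-1.0389,  0.3594,  0.0111, -0.0004, -1.2241, -0.2881]), 'qd': array([ 0.0014,  0.0003, -0.0009,  0.0004, -0.0003,  0.0001]), 'joint_efforts': array([  0.0008, -58.2723,  29.3058,   6.9974,   0.0068,  -0.0002]), 'eef_pos': array([ 0.1628, -0.6545,  0.2003]), 'ee_rot': array([ 3.14  , -0.0001, -2.8979]), 'force': array([-0.1706,  0.4923, -0.0467]), 'moment': array([0.0169, 0.0335, 0.0084]), 'width': 0.0873896073819998}
top [[471.5475   0.     278.0367]
 [  0.     471.5475 200.4401]
 [  0.       0.       1.    ]] [[ 0.0009  0.9814 -0.1919  0.2602]
 [-1.      0.0005 -0.0022 -0.0078]
 [-0.002   0.1919  0.9814  1.5308]
 [ 0.      0.      0.      1.    ]] {}
fixture 0.62 [338. 207.] [ 0.538  -0.2035  0.    ] [ 0.5353 -0.1983  0.0312]
stop 0.7 [344. 164.] [ 0.6821 -0.2233  0.008 ] [ 0.6834 -0.2219  0.0035]
jaw 0.72 [310. 214.] [ 0.5142 -0.1082  0.    ] [ 0.5002 -0.1008  0.0844]
jaw 0.59 [340. 203.] [ 0.5504 -0.2087  0.    ] [ 0.541  -0.1989  0.053 ]
pad_face 0.41 [341. 201.] [ 0.552  -0.2091  0.028 ] [ 0.556  -0.2113  0.0093]
lever_grip 0.55 [310. 212.] [ 0.5078 -
[... 2286 characters left out ...]
brush 0.64 [412. 170.] [ 0.3781 -0.4279  0.    ] [ 0.3751 -0.4097  0.0193]
spray_can 0.83 [230. 181.] [ 0.7748 -0.0124  0.    ] [0.6776 0.0616 0.1343]
spray_can 0.46 [328. 182.] [ 0.5471 -0.2099  0.    ] [ 0.5401 -0.1951  0.0208]
angle_clip 0.93 [312. 255.] [0.4153 0.0274 0.    ] [0.4147 0.0299 0.0058]
angle_clip 0.5 [316. 196.] [ 0.538  -0.1417  0.    ] [ 0.5031 -0.0901  0.0786]
tube_offcut 0.68 [329. 136.] [ 0.6722 -0.3793 -0.    ] [ 0.6626 -0.364   0.0191]
tube_offcut 0.46 [367. 170.] [ 0.4846 -0.333   0.    ] [ 0.4888 -0.3342 -0.0006]
weld_magnet 0.91 [278. 316.] [0.3708 0.2147 0.    ] [0.3665 0.219  0.0175]
weld_magnet 0.72 [327. 183.] [ 0.5452 -0.206   0.    ] [ 0.541  -0.1971  0.014 ]
```

View pics/top0.png

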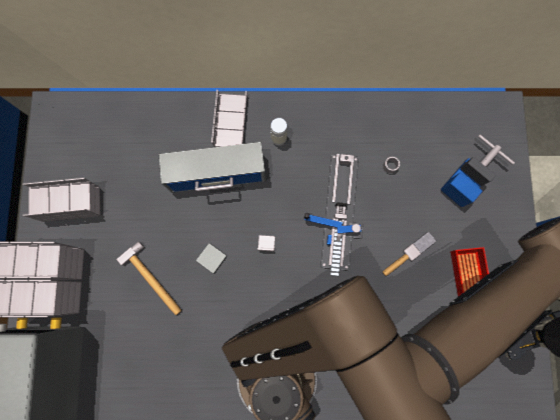

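View pics/side0.png

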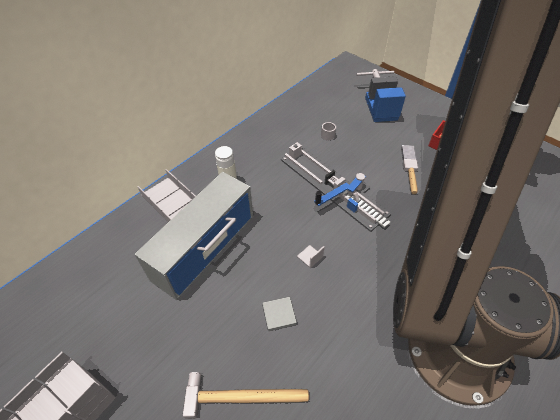

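The top picture shows the bin housing at (160–265, 145–190) with its handle near (213,184). The fixture spans (325–355, 155–275), with the stop at (346,158), the lever handle at (308,216) and the pivot at (356,229). The side picture agrees. Next I fit both frames from depth.

```bash
cat >> h.py <<'E'
def go(p,Rt):
    """rotation (tool axes) first, then shift in the turned tool axes, cm"""
    T=toolT(); rv=R.from_matrix(T[:3,:3].T@Rt).as_rotvec(); d=Rt.T@(np.array(p)-T[:3,3])*100
    print('turn',rv.round(3),'rows>=',int(np.ceil(np.linalg.norm(rv)/.149)),' then shift cm',d.round(2),'| world pos',T[:3,3])
def down(yaw,tilt=0):
    """tool x along world yaw, z down; tilt: tool z leans so its tip goes along +x of the frame at yaw"""
    X=np.array([np.cos(yaw),np.sin(yaw),0]);Z=np.array([0,0,-1.]);Y=np.cross(Z,X)
    M=np.stack([X,Y,Z],1); return R.from_rotvec(Y*-tilt).as_matrix()@M
E
python3 - <<'E'
from h import *
print(down(0,.3)[:,2])
for n in ['top','side']:
    im,d,K,T=grab(n); P=cloud(d,K,T); m=d>0
    def rect(mask,name):
        mm=cv2.morphologyEx(mask.astype(np.uint8),cv2.MORPH_OPEN,np.ones((2,2)))
        k,l,s,c=cv2.connectedComponentsWithStats(mm); i=1+np.argmax(s[1:,4]); q=P[l==i]
        r=cv2.minAreaRect(q[:,:2].astype(np.float32)*1000); print(n,name,np.round(r[0],1),np.round(r[1],1),round(r[2],2),len(q),'z',np.median(q[:,2]))
    X,Y,Z=P[...,0],P[...,1],P[...,2]
    near=m&(abs(X-.6)<.15)&(abs(Y-.2)<.25)
    rect(near&(Z>.12)&(Z<.15)&(X>.57),'roof')
    for nm in ['fixture','stop','bin_handle','binbox','lever_grip','bin']:
        for o in outline_of(n,nm)[:1]:
            g=o['region']&m; q=P[g]; r=cv2.minAreaRect(q[:,:2].astype(np.float32)*1000)
            print(n,nm,round(o['conf'],2),o['region'].sum(),np.round(o['uv']),np.round(r[0],1),np.round(r[1],1),round(r[2],2),'z pct',np.percentile(q[:,2],[2,50,98]), 'med',np.median(q,0))
            if nm=='fixture':
                for z0,z1 in[(.004,.012),(.012,.022)]:
                    q2=q[(q[:,2]>z0)&(q[:,2]<z1)]
                    if len(q2)>20:
                        c=q2[:,:2].mean(0); w,v=np.linalg.eigh(np.cov(q2[:,:2].T)); print('  band',z0,len(q2),c,v[:,1],np.percentile((q2[:,:2]-c)@v[:,1],[0,2,98,100]),np.percentile((q2[:,:2]-c)@v[:,0],[0,2,98,100]))
E
```

```text
[-0.2955  0.     -0.9553]
top roof [488.4 177.7] [496.  315.9] 6.62 3119 z 0.13366883940789354
top fixture 0.69 3431 [341. 218.] [ 520.  -206.1] [195.5 391.3] 65.67 z pct [0.0006 0.0113 0.0556] med [ 0.4931 -0.2033  0.0113]
  band 0.004 1471 [ 0.5296 -0.2103] [-0.9961  0.0878] [-0.1856 -0.1683  0.1888  0.2131] [-0.0993 -0.0478  0.0621  0.0735]
  band 0.012 731 [ 0.5001 -0.2051] [-0.9941  0.1084] [-0.2083 -0.2001  0.1743  0.1832] [-0.0449 -0.0421  0.0441  0.0745]
top stop 0.6 107 [344. 160.] [ 691.9 -225.6] [34.8 22.6] 84.76 z pct [0.0138 0.047  0.0573] med [ 0.6876 -0.2253  0.047 ]
top bin_handle 0.77 896 [212. 181.] [590.1 191.6] [ 38.2 291. ] 7.14 z pct [0.0162 0.0878 0.1349] med [0.6022 0.1924 0.0878]
top binbox 0.87 4167 [211. 167.] [655.7 215.5] [175.3 347.2] 6.78 z pct [0.0092 0.1327 0.1398] med [0.6365 0.1974 0.1327]
top lever_grip 0.91 392 [332. 222.] [ 475.2 -176.4] [179.7  40. ] 74.05 z pct [0.0434 0.0514 0.0907] med [ 0.474  -0.1819  0.0514]
top bin 0.57 936 [212. 185.] [593.4 190.4] [ 48.  292.1] 10.66 z pct [0.0104 0.0878 0.1347] med [0.6026 0.1904 0.0878]
side roof [497
[... 357 characters left out ...]
1016] [-0.2335 -0.2131  0.1605  0.165 ] [-0.0356 -0.031   0.0396  0.057 ]
side stop 0.61 175 [295. 151.] [ 705.5 -244.5] [40.7 91.7] 34.53 z pct [0.0035 0.0352 0.0518] med [ 0.6864 -0.2198  0.0352]
side bin_handle 0.77 2415 [208. 246.] [615.5 198.2] [ 89.1 289.6] 6.94 z pct [0.0132 0.0748 0.1325] med [0.6021 0.221  0.0748]
side binbox 0.56 7495 [195. 233.] [674.7 172.1] [382.3 230.2] 83.97 z pct [0.005  0.132  0.1365] med [0.6244 0.2282 0.132 ]
side lever_grip 0.87 493 [343. 188.] [ 484.  -188.8] [208.2  70.7] 75.24 z pct [0.0087 0.0507 0.0886] med [ 0.476  -0.1841  0.0507]
side bin 0.96 2535 [207. 248.] [616.3 196.4] [ 90.  293.3] 6.59 z pct [0.0111 0.0718 0.1325] med [0.6028 0.2205 0.0718]
```

Run:
```python
from h import *
print(optics.camera_model('wrist'))
go([.54,-.21,.33],down(np.pi-.09))
```

```text
{'K': array([[332.992 ,   0.    , 281.1494],
       [  0.    , 332.992 , 213.4987],
       [  0.    ,   0.    ,   1.    ]]), 'T_tool_cam': array([[-0.0006,  0.9625,  0.2714,  0.0735],
       [ 1.    ,  0.0008, -0.0008,  0.0008],
       [-0.001 ,  0.2714, -0.9625, -0.1835],
       [ 0.    ,  0.    ,  0.    ,  1.    ]])}
turn [-0.    -0.     0.334] rows>= 3  then shift cm [-33.56  47.71 -12.87] | world pos [ 0.1629 -0.655   0.2013]
```

```bash
python3 -m crank '[[100,[0,0,-2],[0,0,0.11]],[100,[0,0,-2],[0,0,0.11]],[100,[0,0,-2],[0,0,0.114]],[100,[-2.2,3.2,-0.5],[0,0,0]],[100,[-2.2,3.2,-0.5],[0,0,0]],[100,[-2.2,3.2,-0.5],[0,0,0]],[100,[-2.2,3.2,-0.5],[0,0,0]],[100,[-2.2,3.2,-0.5],[0,0,0]],[100,[-2.2,3.2,-0.5],[0,0,0]],[100,[-2.2,3.2,-0.5],[0,0,0]],[100,[-2.2,3.2,-0.5],[0,0,0]]]' && python3 -m crank '[[100,[-2.2,3.2,-0.4],[0,0,0]],[100,[-2.2,3.2,-0.4],[0,0,0]],[100,[-2.2,3.2,-0.4],[0,0,0]],[100,[-2.2,3.2,-0.4],[0,0,0]],[100,[-2.2,3.2,-0.4],[0,0,0]],[100,[-2.2,3.2,-0.4],[0,0,0]],[100,[-2.2,3.2,-0.4],[0,0,0]],[0,[0,0,0],[0,0,0]],[0,[0,0,0],[0,0,0]],[0,[0,0,0],[0,0,0]]]'
python3 - <<'E'
from h import *
im,d,K,T=grab('wrist','w1.png'); P=cloud(d,K,T); m=d>0
for k,z in [('fixture',0),('stop',.008),('jaw',0),('pad_face',.028),('lever_grip',.075),('lever_pivot',.075)]:
    for r in spot_point('wrist',k)[:2]:
        u=r['uv']; print(k,round(r['conf'],2),np.round(u),atz(u,z,K,T))
b=m&(abs(P[...,2]-.018)<.003)&(P[...,0]>.55)
q=P[b][:,:2]; print(len(q)); 
np.savez('w1.npz',P=P,m=m)
E
```

```text
t: 3.5
eef_pos: [0.362, -0.4146, 0.3018]
ee_rot: [-3.141, 0.001, 3.051]
force: [0.5, -0.7, 0.0]
width: 0.0877
t: 4.5
eef_pos: [0.5344, -0.207, 0.3292]
ee_rot: [-3.142, -0.0, 3.051]
force: [0.2, -0.4, 0.4]
width: 0.0689
fixture 0.73 [281. 177.] [ 0.5468 -0.2071  0.    ]
stop 0.91 [280. 257.] [ 0.6765 -0.2212  0.008 ]
stop 0.33 [285. 178.] [ 0.5477 -0.2013  0.008 ]
jaw 0.87 [280. 175.] [ 0.5428 -0.2087  0.    ]
pad_face 0.96 [285. 181.] [ 0.5475 -0.202   0.028 ]
lever_grip 0.57 [368. 142.] [ 0.4994 -0.09    0.075 ]
lever_grip 0.21 [279. 258.] [ 0.6493 -0.2194  0.075 ]
lever_pivot 0.82 [240. 123.] [ 0.4603 -0.2511  0.075 ]
lever_pivot 0.54 [502. 227.] [0.6312 0.0915 0.075 ]
1310
```

View pics/w1.png

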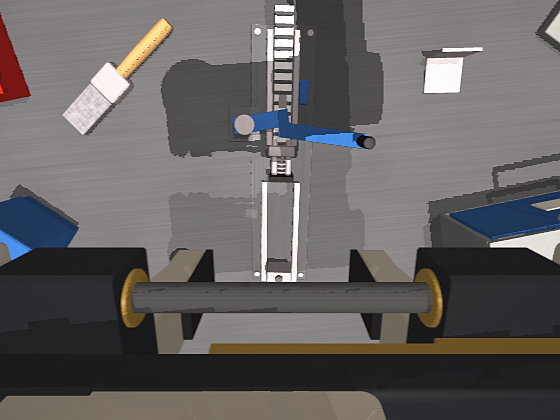

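The wrist picture shows the pad at (283,178), rails running down to the stop at (280,262), the lever handle at (366,142) and the pivot at (243,124). I'll fit the rails from depth.

Run:
```python
from h import *
f=np.load('w1.npz');P=f['P'];m=f['m']; im=cv2.imread('pics/w1.png')
v,u=np.mgrid[:420,:560]; w=m&(u>225)&(u<335)&(v<278)
for lo,hi in [(.005,.011),(.015,.021)]:
    b=w&(P[...,2]>lo)&(P[...,2]<hi)&(v>185)
    q=P[b]; print(lo,len(q), np.median(q,0))
    # per row, channel sides
    L=[];C=[]
    for r in range(190,262,2):
        c=np.where(b[r])[0]
        if len(c)<3: continue
        L.append([r,c.min(),c.max(),len(c)]); C.append((P[r,c.min()],P[r,c.max()]))
    C=np.array(C); mid=C.mean(1); pf=np.polyfit(mid[:,0],mid[:,1],1); print('centre line y=',pf,'yaw',np.arctan(pf[0]),'width',np.median(np.linalg.norm(C[:,0]-C[:,1],axis=1)),'resid',np.std(mid[:,1]-np.polyval(pf,mid[:,0])))
    print(np.array(L)[::6].tolist())
# height profile along the centre column
for r in range(165,275,4):
    c=281; print(r,P[r,c],end=' ')
# stop top, handle top, pivot top
for nm,z0,z1,box in [('stop top',.042,.053,(240,320,230,285)),('handle',.083,.096,(345,390,120,160)),('pivot',.05,.095,(230,262,110,140))]:
    b=m&(P[...,2]>z0)&(P[...,2]<z1)&(u>=box[0])&(u<box[1])&(v>=box[2])&(v<box[3]); q=P[b]
    if len(q): print('\n',nm,len(q),'min',q.min(0),'max',q.max(0),'med',np.median(q,0))
```

```text
0.005 3810 [ 0.6245 -0.2156  0.0081]
centre line y= [-0.1142 -0.1449] yaw -0.11374801167657596 width 0.08847291279575756 resid 0.0002968239173947766
[[190, 252, 309, 46], [202, 252, 309, 46], [214, 252, 308, 45], [226, 252, 308, 46], [238, 252, 307, 46], [250, 252, 307, 46]]
0.015 987 [ 0.6289 -0.2293  0.018 ]
centre line y= [-0.1107 -0.1471] yaw -0.11023083283195516 width 0.05570178753881625 resid 0.0002488337742363848
[[190, 262, 299, 11], [202, 262, 299, 12], [214, 262, 298, 10], [226, 262, 298, 11], [238, 262, 297, 10], [250, 262, 297, 10]]
165 [ 0.5267 -0.2054  0.0076] 169 [ 0.5327 -0.206   0.0077] 173 [ 0.5345 -0.2061  0.0358] 177 [ 0.5386 -0.2065  0.0456] 181 [ 0.5442 -0.207   0.0466] 185 [ 0.5572 -0.2082  0.0081] 189 [ 0.5638 -0.2088  0.0061] 193 [ 0.5695 -0.2093  0.0089] 197 [ 0.5761 -0.2099  0.0076] 201 [ 0.5825 -0.2105  0.0076] 205 [ 0.5889 -0.2111  0.0077] 209 [ 0.5951 -0.2116  0.0084] 213 [ 0.602  -0.2123  0.0069] 217 [ 0.6085 -0.2129  0.0073] 221 [ 0.6147 -0.2134  0.0086] 225 [ 0.6212 -0.214   0.0089] 229 [ 0.628  -0.2146  0.0085] 233 [ 0.6354 -0.2153  0.0065] 237 [ 0.642  -0.2159  0.0068] 241 [ 0.6485 -0.2165  0.0078] 245 [ 0.6553 -0.2171  0.0081] 249 [ 0.6618 -0.2177  0.009 ] 253 [ 0.669  -0.2184  0.0082] 257 [ 0.6767 -0.2191  0.0067] 261 [ 0.683  -0.2197  0.0084] 265 [ 0.6827 -0.2197  0.0246] 269 [ 0.6827 -0.2197  0.0395] 273 [ 0.6851 -0.2199  0.0485] 
 stop top 253 min [ 0.6809 -0.2411  0.0421] max [ 0.7004 -0.206   0.053 ] med [ 0.6896 -0.2235  0.0481]

 handle 137 min [ 0.4903 -0.1005  0.0839] max [ 0.5049 -0.0856  0.0934] med [ 0.4976 -0.0933  0.091 ]

 pivot 484 min [ 0.4501 -0.2635  0.05  ] max [ 0.4751 -0.225   0.0593] med [ 0.4619 -0.2448  0.0553]
```

Run:
```python
from h import *
go([.51,.19,.30],down(np.pi+.117))
```

```text
turn [ 0.     0.    -0.208] rows>= 2  then shift cm [-2.2  39.73  2.94] | world pos [ 0.5345 -0.2072  0.3294]
```

```bash
python3 -m crank '[[0,[0,0,0],[0,0,-0.104]],[0,[0,0,0],[0,0,-0.104]],[0,[-0.2,4.0,0.3],[0,0,0]],[0,[-0.2,4.0,0.3],[0,0,0]],[0,[-0.2,4.0,0.3],[0,0,0]],[0,[-0.2,4.0,0.3],[0,0,0]],[0,[-0.2,4.0,0.3],[0,0,0]],[0,[-0.2,4.0,0.3],[0,0,0]],[0,[-0.2,4.0,0.3],[0,0,0]],[0,[-0.2,4.0,0.3],[0,0,0]],[0,[-0.2,4.0,0.3],[0,0,0]],[0,[-0.4,3.7,0.3],[0,0,0]]]' && python3 -m crank '[[0,[0,0,0],[0,0,0]],[0,[0,0,0],[0,0,0]],[0,[0,0,0],[0,0,0]]]'
python3 - <<'E'
from h import *
im,d,K,T=grab('wrist','w2.png'); P=cloud(d,K,T); m=d>0
np.savez('w2.npz',P=P,m=m)
for k,z in [('bin_handle',.128),('binbox',0),('bin_hinge',.008)]:
    for r in spot_point('wrist',k)[:2]:
        u=r['uv']; print(k,round(r['conf'],2),np.round(u),atz(u,z,K,T),P[int(u[1])%420,int(u[0])%560])
for c in (200,280,360):
  print('col',c)
  for r in range(100,260,4): print(r,P[r,c].round(4).tolist(),end=' ')
E
```

```text
t: 6.05
eef_pos: [0.5096, 0.1917, 0.2995]
ee_rot: [3.141, 0.001, -3.024]
force: [0.3, -0.5, 0.3]
width: 0.0002
t: 6.35
eef_pos: [0.51, 0.1895, 0.2994]
ee_rot: [-3.141, 0.0, -3.024]
force: [0.7, -1.2, 0.4]
width: 0.0004
bin_handle 0.82 [276. 245.] [0.5735 0.1917 0.128 ] [0.5727 0.1908 0.1282]
bin_handle 0.55 [310.  72.] [0.3882 0.2045 0.128 ] [0.3721 0.2109 0.0153]
binbox 0.74 [277. 232.] [0.6016 0.1945 0.    ] [0.6004 0.1933 0.0006]
col 200
100 [0.4241, 0.0686, 0.0014] 104 [0.4293, 0.0686, 0.0001] 108 [0.4345, 0.0691, 0.0012] 112 [0.4398, 0.0693, 0.0009] 116 [0.4451, 0.0695, 0.0006] 120 [0.4505, 0.0695, -0.0003] 124 [0.456, 0.0696, -0.0012] 128 [0.4614, 0.0698, -0.0015] 132 [0.4669, 0.0703, -0.0007] 136 [0.4723, 0.0707, -0.0002] 140 [0.4779, 0.0709, -0.0003] 144 [0.4835, 0.0712, -0.0005] 148 [0.4889, 0.0717, 0.0008] 152 [0.4945, 0.0721, 0.001] 156 [0.5002, 0.0724, 0.001] 160 [0.5062, 0.0722, -0.0012] 164 [0.5119, 0.0727, -0.0003] 168 [0.5177, 0.0729, -0.0004] 172 [0.5233, 0.0735, 0.001] 176 [0.5295, 0.0734, -0.0011] 180 [0.5354, 0.0737, -0.001] 184 [0.5413, 0.074, -0.0008] 188 [0.547
[... 2159 characters left out ...]
64 [0.485, 0.3027, -0.0009] 168 [0.4905, 0.3035, 0.0005] 172 [0.4962, 0.3044, 0.0009] 176 [0.5023, 0.3061, -0.0016] 180 [0.5081, 0.3071, -0.0014] 184 [0.5135, 0.3073, 0.0019] 188 [0.5196, 0.3087, 0.0007] 192 [0.5259, 0.3104, -0.0015] 196 [0.5318, 0.3114, -0.001] 200 [0.5379, 0.3125, -0.0012] 204 [0.5437, 0.3133, -0.0002] 208 [0.5499, 0.3146, -0.0007] 212 [0.5557, 0.3154, 0.0006] 216 [0.5618, 0.3164, 0.0011] 220 [0.5683, 0.3178, -0.0] 224 [0.5739, 0.3183, 0.0022] 228 [0.5809, 0.3202, -0.0003] 232 [0.5876, 0.3216, -0.0012] 236 [0.5916, 0.3206, 0.0061] 240 [0.5921, 0.3167, 0.0234] 244 [0.5929, 0.3133, 0.0387] 248 [0.4684, 0.2074, 0.3964] 252 [0.4684, 0.2067, 0.3995] 256 [0.4685, 0.2061, 0.4023]
```

View pics/w2.png

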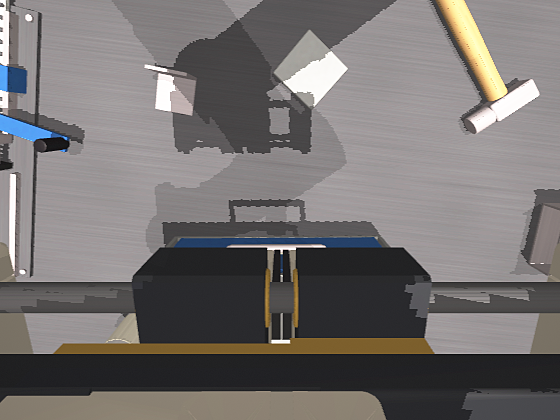

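The wrist picture shows the bin front wall's base edge at row ~240 and the handle bar at (228–325, 246). Wall face is at x≈0.607 and bar centre at x≈0.577, yaw 0.125. I'll hook the bar from behind with the closed fingers.

Run:
```python
from h import *
go([.5945,.195,.160],down(np.pi+.1253))
```

```text
turn [ 0.     0.001 -0.009] rows>= 1  then shift cm [-8.44 -0.48 13.96] | world pos [0.5102 0.1893 0.2996]
```

```bash
python3 -m crank '[[0,[-2.1,-0.12,2],[0,0,-0.009]],[0,[-2.1,-0.12,3],[0,0,0]],[0,[-2.1,-0.12,3],[0,0,0]],[0,[-2.1,-0.12,3],[0,0,0]],[0,[0,0,2.9],[0,0,0]],[0,[0,0,0],[0,0,0]],[0,[0,0,1],[0,0,0]],[0,[0,0,1],[0,0,0]],[0,[0,0,0.9],[0,0,0]],[0,[0,0,1.0],[0,0,0]],[0,[0,0,0],[0,0,0]],[0,[0,0,0],[0,0,0]]]'
python3 - <<'E'
from h import *
im,d,K,T=grab('side','s1.png'); big=cv2.resize(im[180:300,130:290],None,fx=4,fy=4,interpolation=cv2.INTER_CUBIC); cv2.imwrite('pics/s1.png',big[:,:,::-1]);
E
```

```text
t: 7.75
eef_pos: [0.5939, 0.1958, 0.1214]
ee_rot: [-3.141, -0.0, -3.015]
force: [0.0, 0.2, -0.5]
width: 0.0005
```

View pics/s1.png

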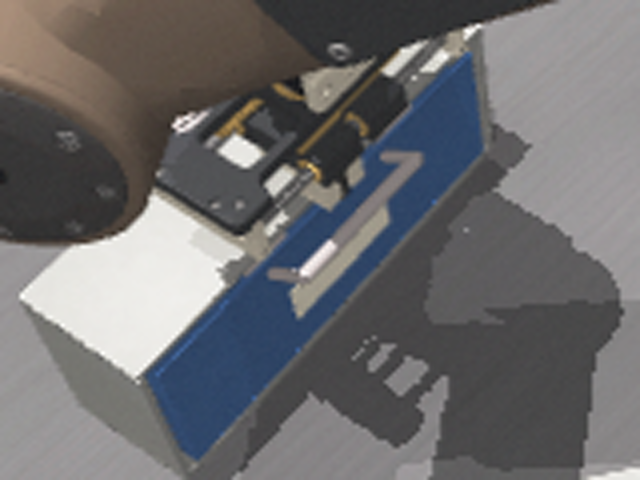

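The crop shows the fingertips behind the handle bar (about (345,180)) with no contact force. Now the pull along the arc.

```bash
python3 -m crank '[[0,[0.3,0,0],[0,0,0]],[0,[0.62,0,0.2],[0,0,0]],[0,[0.62,0,0.2],[0,0,0]],[0,[0.6,0,0.3],[0,0,0]],[0,[0.6,0,0.3],[0,0,0]],[0,[0,0,0],[0,0,0]]]' && python3 -m crank '[[0,[0.57,0,0.35],[0,0,0]],[0,[0.56,0,0.35],[0,0,0]],[0,[0.53,0,0.4],[0,0,0]],[0,[0.53,0,0.38],[0,0,0]],[0,[0.49,0,0.45],[0,0,0]],[0,[0.49,0,0.45],[0,0,0]],[0,[0,0,0],[0,0,0]]]' && python3 -m crank '[[0,[0.5,0,0.5],[0,0,0]],[0,[0.3,0,0.4],[0,0,0]],[0,[0,0,0],[0,0,0]]]'
```

```text
t: 8.4
eef_pos: [0.5656, 0.1921, 0.1109]
ee_rot: [-3.141, -0.001, -3.015]
force: [0.8, 0.4, 0.3]
width: 0.0007
t: 9.1
eef_pos: [0.5343, 0.188, 0.0867]
ee_rot: [-3.141, -0.001, -3.015]
force: [0.0, -0.1, -0.2]
width: -0.0001
t: 9.4
eef_pos: [0.5266, 0.187, 0.0778]
ee_rot: [-3.141, -0.001, -3.015]
force: [0.5, -0.1, -0.5]
width: 0.0008
```

```bash
python3 -m crank '[[0,[0,0,-1.5],[0,0,0]],[0,[0,0,-3],[0,0,0]],[0,[0,0,-4],[0,0,0]],[0,[2,0,-5],[0,0,0]],[0,[2,0,-5],[0,0,0]],[0,[2,0,-4],[0,0,0]],[100,[0,0,0],[0,0,0]],[100,[0,0,0],[0,0,0]],[100,[0,0,0],[0,0,0]],[100,[0,0,0],[0,0,0]],[100,[0,0,0],[0,0,0]]]'
python3 - <<'E'
from h import *
im,d,K,T=grab('wrist','w3.png');P=cloud(d,K,T); np.savez('w3.npz',P=P,K=K,T=T)
for k in ['bin_handle','spacer1','bin_hinge']:
    for r in spot_point('wrist',k): u=r['uv']; print(k,round(r['conf'],2),np.round(u),P[int(u[1])%420,int(u[0])%560])
E
```

```text
t: 10.5
eef_pos: [0.4707, 0.1799, 0.2951]
ee_rot: [-3.14, -0.002, -3.015]
force: [-0.2, 0.3, 0.5]
width: 0.0348
bin_handle 0.92 [277. 283.] [0.4394 0.1754 0.3983]
spacer1 0.38 [183. 120.] [0.4145 0.0367 0.0052]
bin_hinge 0.82 [279. 266.] [0.6072 0.1947 0.0152]
```

View pics/w3.png

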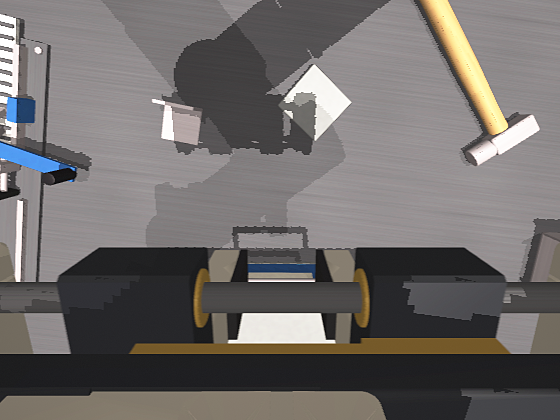

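Run:
```python
from h import *
im,d,K,T=grab('side'); P=cloud(d,K,T)
big=cv2.resize(im[180:300,130:290],None,fx=4,fy=4,interpolation=cv2.INTER_CUBIC); cv2.imwrite('pics/s2.png',big[:,:,::-1])
for r in spot_point('side','bin_handle'): print(r['conf'],r['uv'],P[int(r['uv'][1]),int(r['uv'][0])])
```

```text
0.95 [219.8, 230.6] [0.6087 0.1724 0.0923]
```

View pics/s2.png

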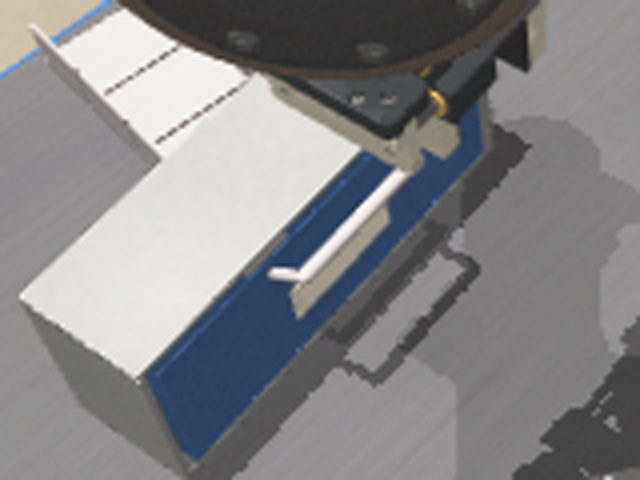

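Run:
```python
from h import *
w=np.load('w2.npz');P=w['P']
for c in (235,260,276,300,318):
    for r in range(240,251): 
        if .1<P[r,c,2]<.2: print(c,r,P[r,c])
im,d,K,T=grab('side'); P=cloud(d,K,T); 
v,u=np.mgrid[:420,:560]; q=(u>195)&(u<240)&(v>215)&(v<255)&(P[...,0]<.597)&(P[...,2]>.09)
print(q.sum()); A=P[q]; print(np.percentile(A,[2,50,98],axis=0)); print(atz((218.7,235.5),.128,K,T),atz((218.7,235.5),.118,K,T))
im,d,K,T=grab('top'); im2=im[150:215,150:280]; cv2.imwrite('pics/t1.png',cv2.resize(im2,None,fx=5,fy=5)[:,:,::-1])
for z in(.118,.128):print(atz((213,184),z,K,T))
```

```text
235 244 [0.5778 0.1458 0.1287]
235 245 [0.5783 0.146  0.1304]
235 246 [0.5795 0.1461 0.1304]
260 244 [0.5743 0.1739 0.1292]
260 245 [0.5749 0.1741 0.1307]
260 246 [0.5757 0.1742 0.1317]
276 244 [0.5725 0.192  0.1285]
276 245 [0.5732 0.1921 0.1297]
276 246 [0.5733 0.1921 0.1326]
276 247 [0.5742 0.1922 0.1332]
276 248 [0.5754 0.1924 0.1333]
300 244 [0.5691 0.219  0.129 ]
300 245 [0.5696 0.2189 0.1307]
300 246 [0.5714 0.2193 0.1292]
318 244 [0.567  0.2393 0.1283]
318 245 [0.5678 0.2394 0.1294]
318 246 [0.568  0.2391 0.1319]
279
[[0.4196 0.1583 0.1173]
 [0.5713 0.2263 0.1326]
 [0.5914 0.2698 0.4159]]
[0.5757 0.1976 0.128 ] [0.5816 0.1939 0.118 ]
[0.5879 0.1954 0.118 ]
[0.5856 0.1939 0.128 ]
```

View pics/t1.png

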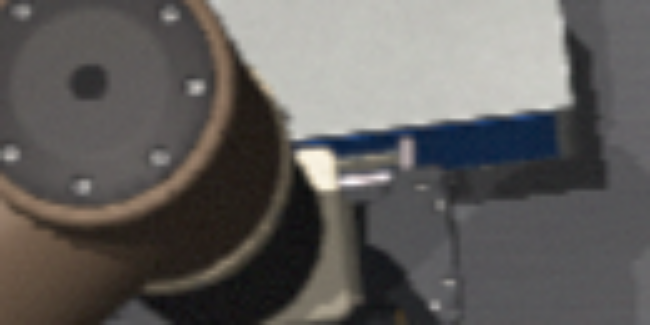

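```bash
python3 -m crank '[[0,[-3,0,1],[0,0,0]],[0,[-3,0,2],[0,0,0]],[0,[-3,0,2],[0,0,0]],[0,[-3.4,0,3],[0,0,0]],[0,[0,0,4],[0,0,0]],[0,[0,0,0],[0,0,0]],[0,[0,0,1.5],[0,0,0]],[0,[0,0,1.5],[0,0,0]],[0,[0,0,1.0],[0,0,0]],[0,[0,0,1.4],[0,0,0]],[0,[0,0,0],[0,0,0]],[0,[0,0,0],[0,0,0]]]' && python3 -m crank '[[0,[0.3,0,0],[0,0,0]],[0,[0.3,0,0],[0,0,0]]]' && python3 -m crank '[[0,[0.4,0,0.1],[0,0,0]],[0,[0.4,0,0.1],[0,0,0]]]'  && python3 -m crank '[[0,[0.6,0,0.2],[0,0,0]],[0,[0.6,0,0.2],[0,0,0]]]'
python3 - <<'E'
from h import *
im,d,K,T=grab('side')
big=cv2.resize(im[180:300,130:290],None,fx=4,fy=4,interpolation=cv2.INTER_CUBIC); cv2.imwrite('pics/s3.png',big[:,:,::-1])
E
```

```text
t: 12.1
eef_pos: [0.5938, 0.1958, 0.1228]
ee_rot: [-3.141, 0.0, -3.014]
force: [-0.8, 0.9, -0.1]
width: 0.0004
t: 12.3
eef_pos: [0.5878, 0.1951, 0.123]
ee_rot: [3.141, 0.001, -3.015]
force: [-0.2, 0.8, -0.2]
width: 0.0004
t: 12.5
eef_pos: [0.5795, 0.194, 0.1205]
ee_rot: [3.141, 0.0, -3.015]
force: [-0.2, -0.5, -0.0]
width: 0.0005
t: 12.7
eef_pos: [0.5673, 0.1924, 0.1161]
ee_rot: [3.142, -0.0, -3.015]
force: [0.2, 1.0, -0.7]
width: 0.0002
```

View pics/s3.png

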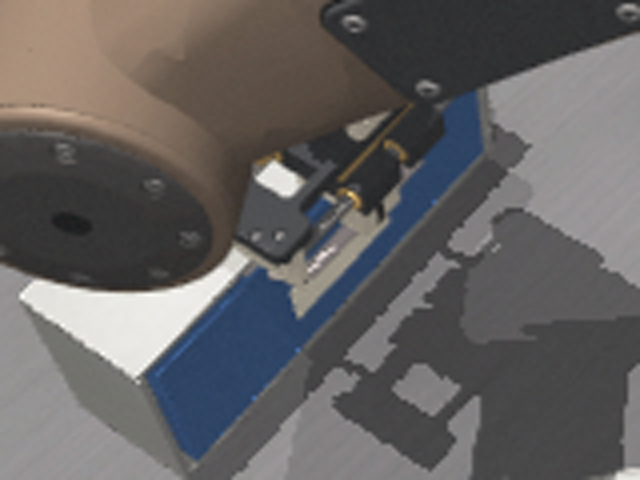

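Run:
```python
from h import *
s=arm.get_state(); print(s['eef_pos'],s['force'])
im,d,K,T=grab('side'); P=cloud(d,K,T)
f=lambda p:((pix(p,K,T)-[130,180])*4).round()
print('tcp',f(s['eef_pos']),'barmid',f([.576,.193,.128]),'ends',f([.582,.143,.128]),f([.570,.243,.128]))
im,d,K,T=grab('wrist'); P=cloud(d,K,T); im=cv2.resize(im[200:320,180:380],None,fx=4,fy=4); cv2.imwrite('pics/w4.png',im[:,:,::-1])
for r in range(225,262,3): print(r,P[r,240].round(3),P[r,320].round(3))
```

```text
[0.5662 0.1921 0.1158] [-1.9023 -1.1897 -0.7067]
tcp [375. 236.] barmid [360. 217.] ends [413. 161.] [304. 276.]
225 [0.593 0.158 0.   ] [ 0.584  0.232 -0.   ]
228 [0.596 0.158 0.   ] [0.587 0.233 0.   ]
231 [0.599 0.158 0.   ] [0.589 0.233 0.001]
234 [ 0.602  0.158 -0.   ] [0.593 0.234 0.   ]
237 [0.605 0.159 0.001] [0.596 0.234 0.001]
240 [ 0.608  0.159 -0.   ] [0.598 0.235 0.001]
243 [0.611 0.159 0.   ] [ 0.602  0.235 -0.   ]
246 [0.612 0.16  0.007] [0.603 0.235 0.006]
249 [0.529 0.177 0.214] [0.527 0.199 0.214]
252 [0.529 0.177 0.217] [0.527 0.199 0.215]
255 [0.529 0.177 0.218] [0.527 0.198 0.218]
258 [0.529 0.178 0.221] [0.527 0.198 0.22 ]
261 [0.529 0.178 0.222] [0.526 0.198 0.222]
```

View pics/w4.png

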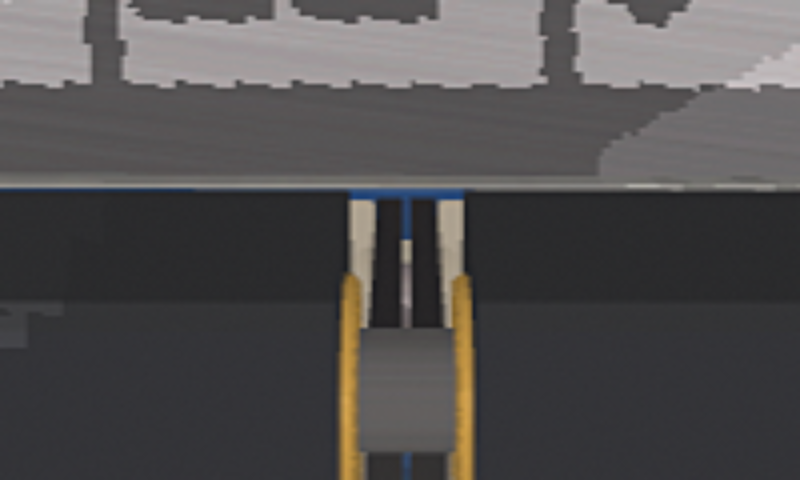

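Run:
```python
from h import *
im,d,K,T=grab('side'); P=cloud(d,K,T)
blue=(im[...,2].astype(int)>im[...,0]+40); v,u=np.mgrid[:420,:560]; b=blue&(u>160)&(u<260)&(v>190)&(v<300)
q=P[b]; c=np.median(q,0); q=q[np.linalg.norm(q-c,axis=1)<.2]; n=np.linalg.svd(q-q.mean(0))[2][2]; print('wall n',n,c,len(q))
e=np.array([np.cos(.1253),np.sin(.1253)]); 
for z in(.03,.05,.07,.09,.11): 
    k=abs(q[:,2]-z)<.006; print(z,k.sum(),np.median((q[k,:2]-[.607,.2])@e))
cv2.imwrite('pics/s4.png',cv2.resize(im[205:275,185:265],None,fx=9,fy=8,interpolation=cv2.INTER_CUBIC)[:,:,::-1])
```

```text
wall n [-0.9888 -0.1201  0.0889] [0.6    0.2823 0.0685] 1692
0.03 199 0.00010844945494874731
0.05 145 0.00013158952291106811
0.07 110 0.00017395685487583398
0.09 112 0.00028062499783293644
0.11 106 0.0001349962660198719
```

View pics/s4.png

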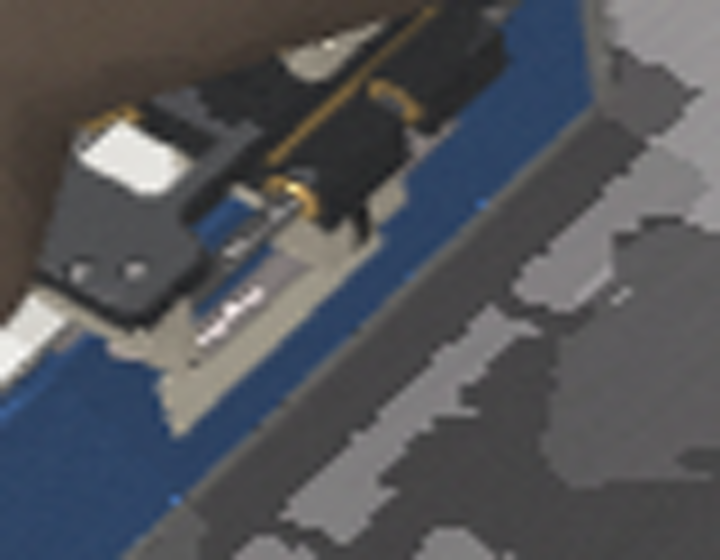

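```bash
python3 -m crank '[[0,[0,0,-1.5],[0,0,0]],[0,[0,0,-1.0],[0,0,0]],[0,[-2.6,0,0],[0,0,0]],[0,[0,0,0],[0,0,0]],[0,[0,0,1],[0,0,0]],[0,[0,0,1],[0,0,0]],[0,[0,0,0],[0,0,0]]]' && python3 -m crank '[[0,[0,0,0.4],[0,0,0]],[0,[0,0,0],[0,0,0]]]' && python3 -m crank '[[0,[0,0,0.4],[0,0,0]],[0,[0,0,0],[0,0,0]]]' && python3 -m crank '[[0,[0,0,0.4],[0,0,0]],[0,[0,0,0],[0,0,0]]]'&& python3 -m crank '[[0,[0.5,0,0],[0,0,0]],[0,[0.3,0,0],[0,0,0]],[0,[0,0,0],[0,0,0]]]'
```

```text
t: 13.6
eef_pos: [0.592, 0.195, 0.1189]
ee_rot: [-3.14, -0.004, -3.015]
force: [-0.8, -0.3, 0.1]
width: 0.0007
t: 13.8
eef_pos: [0.5933, 0.1957, 0.1168]
ee_rot: [-3.141, -0.001, -3.015]
force: [0.3, 0.5, 1.0]
width: 0.0009
t: 14.0
eef_pos: [0.5935, 0.1957, 0.113]
ee_rot: [-3.142, -0.0, -3.015]
force: [-0.0, -0.7, 0.6]
width: 0.001
t: 14.2
eef_pos: [0.5934, 0.1956, 0.1088]
ee_rot: [-3.141, -0.001, -3.015]
force: [-0.1, -0.8, -0.5]
width: 0.0004
t: 14.5
eef_pos: [0.5853, 0.1947, 0.1095]
ee_rot: [3.141, 0.0, -3.015]
force: [-0.4, -0.3, -0.8]
width: 0.0005
```

```bash
for i in 1 2 3 4; do python3 -m crank '[[0,[0.4,0,0],[0,0,0]],[0,[0,0,0],[0,0,0]]]' | grep -E 'eef_pos|force'; done
python3 - <<'E'
from h import *
im,d,K,T=grab('side'); P=cloud(d,K,T)
cv2.imwrite('pics/s5.png',cv2.resize(im[205:275,185:265],None,fx=9,fy=8,interpolation=cv2.INTER_CUBIC)[:,:,::-1])
blue=(im[...,2].astype(int)>im[...,0]+40); v,u=np.mgrid[:420,:560]; b=blue&(u>160)&(u<260)&(v>190)&(v<300)
q=P[b]; e=np.array([np.cos(.1253),np.sin(.1253)]); 
for z in(.03,.07,.11): 
    k=abs(q[:,2]-z)<.006; print(z,k.sum(),np.median((q[k,:2]-[.607,.2])@e))
E
```

```text
eef_pos: [0.5814, 0.1942, 0.1095]
force: [-0.1, -0.9, 0.1]
eef_pos: [0.5774, 0.1937, 0.1094]
force: [0.3, -0.1, 0.3]
eef_pos: [0.5734, 0.1931, 0.1093]
force: [0.2, 0.0, 0.2]
eef_pos: [0.5694, 0.1926, 0.1093]
force: [-0.7, -0.2, 0.1]
0.03 233 3.34522218351395e-05
0.07 122 4.97694513340858e-05
0.11 114 0.00036948921257107064
```

View pics/s5.png

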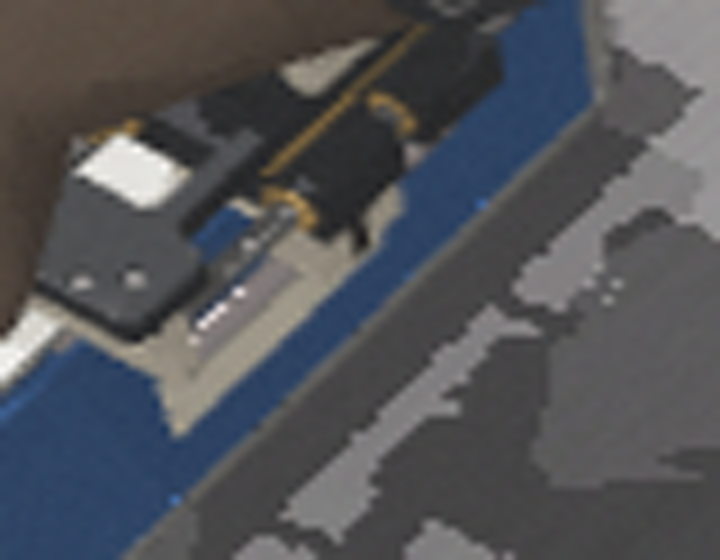

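Run:
```python
from h import *
im,d,K,T=grab('side'); P=cloud(d,K,T)
e=np.array([np.cos(.1253),np.sin(.1253)]); 
for u in (207,212,218,225):
    print('col',u)
    for v in range(228,262,2): 
        p=P[v,u]; print(v,im[v,u].tolist(),'xh',round(((p[:2]-[.607,.2])@e)*1000),'yh',round(((p[:2]-[.607,.2])@[-e[1],e[0]])*1000),'z',round(p[2]*1000),end=' | ')
s=arm.get_state(); print('\ntcp pix',pix(s['eef_pos'],K,T),s['eef_pos'])
T0=toolT()
for o in [(.01,0,0),(-.01,0,0),(0,.009,0),(0,-.009,0),(0,0,-.02)]: print(o,pix(T0[:3,:3]@o+T0[:3,3],K,T))
```

```text
col 207
228 [81, 82, 83] xh -62 yh 52 z 244 | 230 [44, 45, 47] xh -63 yh 54 z 239 | 232 [42, 41, 42] xh -64 yh 56 z 235 | 234 [52, 77, 115] xh 1 yh 10 z 117 | 236 [58, 68, 81] xh 1 yh 11 z 111 | 238 [48, 50, 50] xh -77 yh 70 z 241 | 240 [40, 40, 43] xh -77 yh 71 z 235 | 242 [74, 71, 72] xh -70 yh 67 z 217 | 244 [74, 80, 95] xh 0 yh 18 z 84 | 246 [129, 121, 120] xh -31 yh 42 z 134 | 248 [128, 121, 119] xh -32 yh 45 z 130 | 250 [126, 121, 111] xh -2 yh 25 z 67 | 252 [158, 152, 138] xh -3 yh 27 z 61 | 254 [156, 152, 137] xh -1 yh 28 z 50 | 256 [131, 133, 126] xh -3 yh 30 z 46 | 258 [45, 65, 96] xh 0 yh 30 z 34 | 260 [46, 66, 98] xh 0 yh 32 z 25 | col 212
228 [46, 47, 48] xh -54 yh 33 z 214 | 230 [132, 127, 116] xh -52 yh 33 z 206 | 232 [69, 81, 104] xh -2 yh -5 z 111 | 234 [76, 77, 77] xh -66 yh 46 z 218 | 236 [111, 110, 108] xh -70 yh 51 z 219 | 238 [59, 66, 80] xh -69 yh 52 z 211 | 240 [119, 113, 113] xh -29 yh 23 z 133 | 242 [129, 123, 122] xh -33 yh 27 z 134 | 244 [119, 115, 113] xh -36 yh 30 z 131 | 246 [154, 148, 134] xh -3 yh 8 z 64 | 248 [156, 150, 136] xh -2 yh 8 z 54 | 250 [15
[... 1030 characters left out ...]
120, 116, 105] xh -4 yh -41 z 50 | 238 [58, 74, 101] xh 2 yh -44 z 32 | 240 [48, 67, 98] xh -467 yh 356 z 927 | 242 [44, 66, 98] xh -1 yh -39 z 21 | 244 [48, 67, 99] xh 1 yh -39 z 10 | 246 [90, 90, 88] xh -1 yh -36 z 6 | 248 [68, 69, 68] xh -3 yh -33 z 0 | 250 [71, 70, 70] xh -6 yh -28 z 0 | 252 [70, 70, 70] xh -9 yh -25 z -3 | 254 [72, 71, 72] xh -15 yh -18 z 1 | 256 [69, 69, 69] xh -18 yh -14 z -1 | 258 [70, 69, 69] xh -23 yh -9 z 0 | 260 [127, 124, 126] xh -26 yh -4 z -1 | 
tcp pix [222.8004 239.8269] [0.5699 0.1928 0.1094]
(0.01, 0, 0) [225.9874 241.76  ]
(-0.01, 0, 0) [219.635 237.907]
(0, 0.009, 0) [220.4253 242.3963]
(0, -0.009, 0) [225.1533 237.2814]
(0, 0, -0.02) [221.7649 235.24  ]
```

The depth readings show that the closed fingertips' lowest points sit at z≈0.14 while the reported TCP is at 0.109. The shut fingers end well short of the TCP, so they passed over the bar. I'll measure the tip position against opening in free air.

```bash
cat > tip.py <<'E'
from h import *
s=arm.get_state(); T0=toolT()
for n in ['side','wrist']:
    im,d,K,T=grab(n); P=cloud(d,K,T); L=(P-T0[:3,3])@T0[:3,:3]
    for ys in (1,-1):
        m=(d>0)&(abs(L[...,0])<.025)&(L[...,1]*ys>-0.002)&(L[...,1]*ys<.07)&(L[...,2]>-.08)&(L[...,2]<.03)
        q=L[m]*1000
        if len(q)>5:
            k=q[q[:,2]>np.percentile(q[:,2],90)]; print(n,'w',round(s['width']*1000),'side',ys,len(q),'z end pct',np.percentile(q[:,2],[90,97,100]).round(),'tip x',k[:,0].min().round(),k[:,0].max().round(),'y',k[:,1].min().round(),k[:,1].max().round())
E
python3 -m crank '[[0,[0,0,-3],[0,0,0]],[0,[1,0,-4],[0,0,0]],[0,[2,0,-4],[0,0,0]],[0,[3,0,-4],[0,0,0]],[0,[3,0,0],[0,0,0]],[0,[0,0,0],[0,0,0]],[0,[0,0,0],[0,0,0]]]' && python3 tip.py; python3 -m crank '[[45,[0,0,0],[0,0,0]],[45,[0,0,0],[0,0,0]],[45,[0,0,0],[0,0,0]],[45,[0,0,0],[0,0,0]],[45,[0,0,0],[0,0,0]],[45,[0,0,0],[0,0,0]],[45,[0,0,0],[0,0,0]],[45,[0,0,0],[0,0,0]]]' && python3 tip.py;python3 -m crank '[[100,[0,0,0],[0,0,0]],[100,[0,0,0],[0,0,0]],[100,[0,0,0],[0,0,0]],[100,[0,0,0],[0,0,0]],[100,[0,0,0],[0,0,0]],[100,[0,0,0],[0,0,0]],[100,[0,0,0],[0,0,0]],[100,[0,0,0],[0,0,0]],[100,[0,0,0],[0,0,0]]]' && python3 tip.py
```

```text
t: 16.1
eef_pos: [0.4804, 0.1815, 0.26]
ee_rot: [3.141, 0.001, -3.014]
force: [0.5, 0.3, -0.8]
width: 0.0006
side w 1 side 1 75 z end pct [-30. -29. -27.] tip x -4.0 11.0 y -2.0 16.0
side w 1 side -1 26 z end pct [-29. -27. -27.] tip x 9.0 10.0 y -3.0 1.0
wrist w 1 side 1 1009 z end pct [-33. -28. -23.] tip x 9.0 12.0 y -2.0 8.0
wrist w 1 side -1 748 z end pct [-33. -28. -24.] tip x 9.0 12.0 y -6.0 2.0
t: 17.0
eef_pos: [0.4806, 0.1814, 0.2593]
ee_rot: [3.142, 0.0, -3.015]
force: [-0.7, -0.5, -0.5]
width: 0.0394
side w 39 side 1 71 z end pct [-30. -27. -26.] tip x -4.0 11.0 y 20.0 35.0
side w 39 side -1 96 z end pct [-31. -26. -22.] tip x 0.0 10.0 y -35.0 -19.0
wrist w 39 side 1 1781 z end pct [-34. -29. -25.] tip x -6.0 12.0 y 21.0 37.0
wrist w 39 side -1 1788 z end pct [-34. -29. -24.] tip x -7.0 12.0 y -34.0 -19.0
t: 18.0
eef_pos: [0.4806, 0.1813, 0.2593]
ee_rot: [-3.142, 0.0, -3.015]
force: [-0.1, -0.9, 0.5]
width: 0.0876
side w 88 side 1 29 z end pct [-29. -27. -25.] tip x 3.0 10.0 y 47.0 59.0
side w 88 side -1 132 z end pct [-30. -26. -24.] tip x -9.0 10.0 y -47.0 -42.0
wrist w 88 side 1 2438 z end pct [-33. -28. -24.] tip x -7.0 12.0 y 45.0 61.0
wrist w 88 side -1 2515 z end pct [-33. -29. -24.] tip x -7.0 12.0 y -58.0 -42.0
```

Both cameras agree that the fingers really end about 25 mm behind the reported TCP, at every opening. I'll build that offset into the helper and hook the bar again.

```bash
cat >> h.py <<'E'
OFF=.025
_go=go
def go(p,Rt):  # p = true finger-end position
    _go(np.array(p)+Rt[:,2]*OFF,Rt)
def tip():
    T=toolT(); return T[:3,3]-T[:3,2]*OFF
E
python3 - <<'E'
from h import *
go([.595,.1955,.160],down(np.pi+.1253))
E
```

```text
turn [-0.     0.     0.001] rows>= 1  then shift cm [-11.52  -0.03  12.43] | world pos [0.4806 0.1814 0.2593]
```

```bash
python3 -m crank '[[0,[-2.9,0,0.5],[0,0,0]],[0,[-2.9,0,2],[0,0,0]],[0,[-2.9,0,2],[0,0,0]],[0,[-2.8,0,3],[0,0,0]],[0,[0,0,4],[0,0,0]],[0,[0,0,0.9],[0,0,0]],[0,[0,0,0],[0,0,0]],[0,[0,0,0],[0,0,0]],[0,[0,0,0],[0,0,0]]]' && python3 -m crank '[[0,[0,0,1.5],[0,0,0]],[0,[0,0,1.5],[0,0,0]],[0,[0,0,0.9],[0,0,0]],[0,[0,0,0],[0,0,0]],[0,[0,0,0],[0,0,0]]]' && python3 -m crank '[[0,[0.3,0,0],[0,0,0]],[0,[0.4,0,0.1],[0,0,0]],[0,[0.4,0,0.1],[0,0,0]]]'  && python3 -m crank '[[0,[0.5,0,0.2],[0,0,0]],[0,[0.6,0,0.2],[0,0,0]],[0,[0.6,0,0.2],[0,0,0]]]'
```

```text
t: 19.0
eef_pos: [0.5956, 0.1967, 0.138]
ee_rot: [3.14, 0.004, -3.014]
force: [0.7, 0.7, 0.4]
width: 0.021
t: 19.5
eef_pos: [0.5952, 0.1962, 0.0974]
ee_rot: [3.141, 0.001, -3.014]
force: [-0.3, 0.4, 0.8]
width: 0.0003
t: 19.8
eef_pos: [0.5858, 0.1952, 0.0958]
ee_rot: [3.141, 0.005, -3.014]
force: [6.1, 0.4, -0.6]
width: 0.0005
t: 20.1
eef_pos: [0.5689, 0.1932, 0.0898]
ee_rot: [3.14, 0.005, -3.014]
force: [7.1, -1.3, -3.9]
width: 0.0003
```

```bash
python3 -m crank '[[0,[0.4,0,0.5],[0,0,0]],[0,[0.4,0,0.4],[0,0,0]],[0,[0.4,0,0.3],[0,0,0]]]'  && python3 -m crank '[[0,[0.5,0,0.35],[0,0,0]],[0,[0.5,0,0.4],[0,0,0]],[0,[0.5,0,0.4],[0,0,0]],[0,[0.5,0,0.45],[0,0,0]]]' && python3 -m crank '[[0,[0.4,0,0.4],[0,0,0]],[0,[0.4,0,0.4],[0,0,0]],[0,[0,0,0],[0,0,0]]]'
```

```text
t: 20.4
eef_pos: [0.5554, 0.1913, 0.0766]
ee_rot: [3.141, 0.002, -3.015]
force: [3.5, 1.5, 2.6]
width: 0.0005
t: 20.8
eef_pos: [0.5349, 0.1885, 0.0599]
ee_rot: [3.141, 0.0, -3.015]
force: [5.2, 2.5, 0.2]
width: 0.0003
t: 21.1
eef_pos: [0.5276, 0.1876, 0.052]
ee_rot: [3.141, 0.001, -3.014]
force: [7.1, 1.7, -3.7]
width: 0.0005
```

```bash
cat > wall.py <<'E'
from h import *
im,d,K,T=grab('side','sw.png'); P=cloud(d,K,T)
blue=(im[...,2].astype(int)>im[...,0]+35); v,u=np.mgrid[:420,:560]; b=blue&(u>150)&(u<262)&(v>190)&(v<310)
q=P[b]; e=np.array([np.cos(.1253),np.sin(.1253)]); x=(q[:,:2]-[.607,.2])@e; k=(abs(x)<.15)&(q[:,2]<.13)
Q=np.c_[x,(q[:,:2]-[.607,.2])@[-e[1],e[0]],q[:,2]][k]
sel=Q[:,0]<.003
p=np.polyfit(Q[sel,2],Q[sel,0],1); print(len(Q),'tilt',np.arctan(-p[0]),'x at z=.008',np.polyval(p,.008),'min x',np.percentile(Q[sel,0],3))
E
python3 wall.py
```

```text
100 tilt 0.8515088898645151 x at z=.008 0.027010887452184183 min x -0.0976506981005746
```

```bash
python3 -m crank '[[0,[0.3,0,0.3],[0,0,0]],[0,[0,0,0],[0,0,0]]]'; python3 -m crank '[[0,[0.2,0,0.2],[0,0,0]],[0,[0,0,0],[0,0,0]]]' ; python3 -m crank '[[0,[-0.2,0,0],[0,0,0]],[0,[0,0,-2],[0,0,0]],[0,[0,0,-4],[0,0,0]],[0,[2,0,-5],[0,0,0]],[0,[3,0,-5],[0,0,0]],[60,[3,0,-4],[0,0,0]],[60,[2,0,0],[0,0,0]],[60,[0,0,0],[0,0,0]],[60,[0,0,0],[0,0,0]]]'
python3 - <<'E'
from h import *
im,d,K,T=grab('wrist','w5.png');P=cloud(d,K,T); np.savez('w5.npz',P=P,K=K,T=T,im=im)
O=np.array([.607,.2,0]); a=.1253
for r in spot_point('wrist','spacer1'):
    u=r['uv']; p=P[int(u[1])%420,int(u[0])%560]-O; print('sp',round(r['conf'],2),np.round(u),'h',p[0]*np.cos(a)+p[1]*np.sin(a),-p[0]*np.sin(a)+p[1]*np.cos(a),p[2])
E
```

```text
t: 21.35
eef_pos: [0.5275, 0.1882, 0.0507]
ee_rot: [3.14, 0.006, -3.013]
force: [13.2, -0.1, 3.1]
width: 0.0006
t: 21.55
eef_pos: [0.5275, 0.1887, 0.05]
ee_rot: [3.139, 0.01, -3.013]
force: [16.9, -2.0, 6.9]
width: 0.0007
t: 22.45
eef_pos: [0.4293, 0.1743, 0.2357]
ee_rot: [-3.141, -0.002, -3.014]
force: [0.5, -0.1, -0.4]
width: 0.0268
sp 0.83 [307. 320.] h -0.025849651467534367 0.02850977922736951 0.07263409932154835
sp 0.51 [479.  95.] h -0.28080833952554923 0.22189270233610214 0.019532224162548018
```

View pics/w5.png

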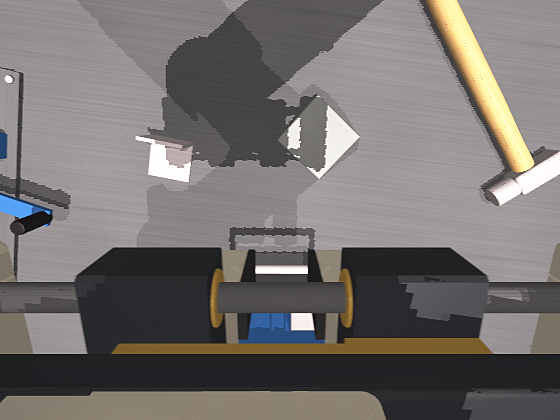

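The wrist picture shows the bin tilted forward against its stop, with a spacer visible at (302,320) between the fingers. I'll look in from above by moving the camera over the bin.

```bash
python3 -m crank '[[100,[0,0,-4],[0,0,0]],[100,[-4.5,0,-2],[0,0,0]],[100,[-4.5,0,-1],[0,0,0]],[100,[-4.5,0,0],[0,0,0]],[100,[-4.5,0,0],[0,0,0]],[100,[-4,0,0],[0,0,0]],[100,[0,0,0],[0,0,0]],[100,[0,0,0],[0,0,0]]]'
python3 - <<'E'
from h import *
im,d,K,T=grab('wrist','w6.png');P=cloud(d,K,T); np.savez('w6.npz',P=P,K=K,T=T,im=im)
O=np.array([.607,.197,0]); a=.1253
H=lambda p:np.array([p[0]*np.cos(a)+p[1]*np.sin(a),-p[0]*np.sin(a)+p[1]*np.cos(a),p[2]])
for r in outline_of('wrist','spacer1'):
    u=r['uv']; q=P[r['region']]-O; q=np.array([H(p) for p in q]); print(round(r['conf'],2),np.round(u),r['region'].sum(),'min',np.percentile(q,3,axis=0),'max',np.percentile(q,97,axis=0))
for r in spot_point('wrist','spacer1'):
    u=r['uv']; print('sp',round(r['conf'],2),np.round(u),H(P[int(u[1])%420,int(u[0])%560]-O))
E
```

```text
t: 23.35
eef_pos: [0.6497, 0.2022, 0.3027]
ee_rot: [-3.139, -0.005, -3.016]
force: [-0.0, 0.0, 0.4]
width: 0.0869
0.96 [204. 131.] 938 min [-0.0351 -0.1111  0.043 ] max [-0.003  -0.0767  0.0785]
0.69 [306. 130.] 894 min [-0.0361  0.0135  0.0425] max [-0.0025  0.0481  0.079 ]
0.5 [278. 112.] 16057 min [-0.096  -0.1426  0.0357] max [0.0005 0.1413 0.1015]
0.43 [12. 76.] 4747 min [-0.1606 -0.3974  0.0014] max [ 0.0504 -0.2661  0.0901]
sp 0.6 [306. 133.] [-0.0176  0.0289  0.0773]
sp 0.56 [204. 133.] [-0.0165 -0.0927  0.0787]
```

View pics/w6.png

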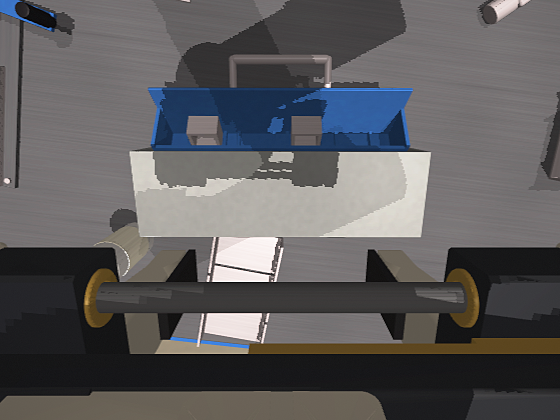

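The picture shows two spacers in the bin, at (204,130) and (306,130), in places 1 and 3, resting on the front wall as the geometry predicts. I'll plan the first grasp.

```bash
cat >> h.py <<'E'
AH=.1253; O=np.array([.607,.197,0]); EX=np.array([np.cos(AH),np.sin(AH),0]); EY=np.array([-np.sin(AH),np.cos(AH),0]); EZ=np.array([0,0,1.])
def binpt(xb,yh,zb,t=.65): # bin coords relative to hinge
    return O+EX*(xb*np.cos(t)-zb*np.sin(t))+EY*yh+EZ*(.008+xb*np.sin(t)+zb*np.cos(t))
RB=down(np.pi+AH,.65)
AF=-.112; S=np.array([.6827,-.2228,.008]); FX=np.array([np.cos(AF),np.sin(AF),0]); RF=down(np.pi+AF)
E
python3 - <<'E'
from h import *
print(RB[:,2],RB[:,0]); print(binpt(.019,-.0939,.046))
go(binpt(.019,-.0939,.046)-RB[:,2]*.09,RB)
E
```

```text
[ 0.6004  0.0756 -0.7961] [-0.7898 -0.0995 -0.6052]
[0.6061 0.1022 0.0561]
turn [ 0.    -0.651  0.002] rows>= 5  then shift cm [19.49 -9.42 10.12] | world pos [0.6485 0.2026 0.3064]
```

```bash
python3 -m crank '[[60,[0,0,0],[0,-0.13,0]],[60,[0,0,0],[0,-0.13,0]],[60,[0,0,0],[0,-0.13,0]],[60,[0,0,0],[0,-0.13,0]],[60,[0,0,0],[0,-0.13,0]],[60,[3.25,-1.57,1.69],[0,0,0]],[60,[3.25,-1.57,1.69],[0,0,0]],[60,[3.25,-1.57,1.69],[0,0,0]],[60,[3.25,-1.57,1.69],[0,0,0]],[60,[3.25,-1.57,1.69],[0,0,0]],[60,[3.25,-1.57,1.69],[0,0,0]],[60,[0,0,0],[0,0,0]]]' 20
python3 -m crank '[[60,[0,0,0],[0,0,0]],[60,[0,0,0],[0,0,0]],[60,[0,0,0],[0,0,0]]]'
python3 - <<'E'
from h import *
go(binpt(.019,-.0939,.046),RB)
E
```

```text
t: 24.7
eef_pos: [0.5976, 0.0991, 0.1617]
ee_rot: [-3.132, 0.54, -3.028]
force: [-0.7, 0.7, -0.4]
width: 0.0523
t: 25.0
eef_pos: [0.5977, 0.1008, 0.1627]
ee_rot: [-3.132, 0.542, -3.026]
force: [0.6, 0.3, 0.3]
width: 0.0523
turn [-0.015 -0.109 -0.007] rows>= 1  then shift cm [ 5.77  0.04 11.5 ] | world pos [0.5977 0.1008 0.1627]
```

```bash
python3 -m crank '[[60,[0,0,0],[-0.015,-0.11,-0.007]],[60,[0,0,0],[0,0,0]],[60,[0,0,0],[0,0,0]],[60,[2.8,0,0.6],[0,0,0]],[60,[2.9,0,0.6],[0,0,0]],[60,[0,0,0],[0,0,0]],[60,[0,0,0],[0,0,0]],[60,[0,0,0],[0,0,0]]]'
python3 - <<'E'
from h import *
go(binpt(.019,-.0939,.046),RB)
E
```

```text
t: 25.8
eef_pos: [0.5962, 0.1075, 0.1747]
ee_rot: [-3.141, 0.56, -3.026]
force: [-0.3, -0.7, -0.0]
width: 0.0526
turn [-0.006 -0.09  -0.008] rows>= 1  then shift cm [ 6.44 -0.65 12.5 ] | world pos [0.5962 0.1075 0.1747]
```

Run:
```python
from h import *
print(arm.get_state()['q'].round(3))
```

```text
[ 0.371 -0.037 -1.016  1.245 -0.143 -3.03 ]
```

The arm is near its wrist singularity (J5≈0, J6 at its limit) at 0.65 tilt. By geometry, a tool lean of 0.40 still clears the roof and wall. I'll back off to that.

```bash
python3 -m crank '[[60,[0,0,-2],[0,0.05,0]],[60,[0,0,-2],[0,0.05,0]],[60,[0,0,-1],[0,0.06,0]],[60,[0,0,0],[0,0,0]],[60,[0,0,0],[0,0,0]],[60,[0,0,0],[0,0,0]]]'
cat >> h.py <<'E'
RG=down(np.pi+AH,.40)
E
python3 - <<'E'
from h import *
print(arm.get_state()['q'].round(3)); print(binpt(.015,-.0939,.048))
go(binpt(.015,-.0939,.048)-RG[:,2]*.09,RG)
E
```

```text
t: 26.4
eef_pos: [0.6027, 0.0899, 0.2135]
ee_rot: [-3.112, 0.502, -3.033]
force: [-0.5, 0.5, -0.5]
width: 0.0529
[ 0.588 -0.05  -0.788  0.591 -0.463 -2.542]
[0.6018 0.1017 0.0553]
turn [-0.037  0.102 -0.017] rows>= 1  then shift cm [6.11 1.18 8.09] | world pos [0.6027 0.0899 0.2135]
```

```bash
python3 -m crank '[[60,[0,0,0],[-0.037,0.1,-0.017]],[60,[2,0.4,2],[0,0,0]],[60,[2,0.4,3],[0,0,0]],[60,[2.1,0.4,3],[0,0,0]],[60,[0,0,0],[0,0,0]],[60,[0,0,0],[0,0,0]],[60,[0,0,0],[0,0,0]]]'
python3 - <<'E'
from h import *
print(arm.get_state()['q'].round(3))
go(binpt(.015,-.0939,.048),RG)
E
```

```text
t: 27.1
eef_pos: [0.5873, 0.0911, 0.1257]
ee_rot: [-3.123, 0.439, -3.029]
force: [0.2, -0.6, 0.0]
width: 0.0524
[ 0.518  0.05  -0.926  0.773 -0.268 -2.698]
turn [-0.024  0.039 -0.012] rows>= 1  then shift cm [1.3  0.87 9.6 ] | world pos [0.5873 0.0911 0.1257]
```

```bash
python3 -m crank '[[60,[1.3,0.87,1],[-0.024,0.04,-0.012]],[60,[0,0,2],[0,0,0]],[60,[0,0,0],[0,0,0]],[60,[0,0,0],[0,0,0]],[60,[0,0,0],[0,0,0]]]'
python3 - <<'E'
from h import *
print(arm.get_state()['q'].round(3))
go(binpt(.015,-.0939,.048),RG)
E
```

```text
t: 27.6
eef_pos: [0.5865, 0.1002, 0.0929]
ee_rot: [-3.141, 0.4, -3.014]
force: [0.1, 0.1, 0.3]
width: 0.0528
[ 0.514  0.111 -0.923  0.739 -0.221 -2.657]
turn [-0.    -0.     0.002] rows>= 1  then shift cm [ 0.05 -0.04  6.56] | world pos [0.5865 0.1002 0.0929]
```

```bash
python3 -m crank '[[60,[0,0,2],[0,0,0]],[60,[0,0,2],[0,0,0]],[60,[0,0,1.5],[0,0,0]],[60,[0,0,1],[0,0,0]],[60,[0,0,0],[0,0,0]],[60,[0,0,0],[0,0,0]]]' && python3 -m crank '[[20,[0,0,0],[0,0,0]],[20,[0,0,0],[0,0,0]],[20,[0,0,0],[0,0,0]],[20,[0,0,0],[0,0,0]],[20,[0,0,0],[0,0,0]]]' 25
python3 - <<'E'
from h import *
print(arm.get_state()['q'].round(3)); print(arm.get_state()['force'],tip(),binpt(.015,-.0939,.048))
E
```

```text
t: 28.2
eef_pos: [0.6162, 0.0968, 0.0649]
ee_rot: [-3.133, 0.394, -3.017]
force: [-0.6, 0.0, 0.2]
width: 0.0523
t: 28.7
eef_pos: [0.6156, 0.097, 0.0642]
ee_rot: [-3.132, 0.393, -3.014]
force: [0.3, -0.2, -0.4]
width: 0.0199
[ 0.274  0.189 -0.977  1.324 -0.067 -3.03 ]
[ 0.2907 -0.2208 -0.385 ] [0.6061 0.096  0.0873] [0.6018 0.1017 0.0553]
```

```bash
cat > fk.py <<'E'
from h import *
from scipy.optimize import least_squares
Rx=lambda a:R.from_euler('x',a).as_matrix();Ry=lambda a:R.from_euler('y',a).as_matrix();Rz=lambda a:R.from_euler('z',a).as_matrix()
D=[([-1.0389,.3594,.0111,-.0004,-1.2241,-.2881],[.1628,-.6545,.2003],[3.14,-.0001,-2.8979]),
([.371,-.037,-1.016,1.245,-.143,-3.03],[.5962,.1075,.1747],[-3.141,.56,-3.026]),
([.588,-.05,-.788,.591,-.463,-2.542],[.6027,.0899,.2135],[-3.112,.502,-3.033]),
([.518,.05,-.926,.773,-.268,-2.698],[.5873,.0911,.1257],[-3.123,.439,-3.029]),
([.514,.111,-.923,.739,-.221,-2.657],[.5865,.1002,.0929],[-3.141,.4,-3.014]),
([.274,.189,-.977,1.324,-.067,-3.03],[.6156,.097,.0642],[-3.132,.393,-3.014])]
def fk(p,q,s):
    a1,h,Dy,L1,ae,L2,d,ty,tx=p
    # frame: x forward; pitch down positive about y
    F=Rz(q[0]); pos=F@[a1,Dy,h]
    A=F@Ry(q[1]); pos=pos+A@[0,0,L1]
    B=F@Ry(q[1]-q[2]); pos=pos+B@[L2,0,ae]
    C=B@Rx(s[0]*q[3])@Ry(-q[4]); 
    E=C@Rx(s[1]*q[5]+s[2]); pos=pos+E@[d,tx,ty]
    # tool z = E x ; 
    return pos,E
if __name__=='__main__':
    best=None
    for s0 in(1,-1):
      for s1 in (1,-1):
        M=[]
        for q,x,r in D:
            _,E=fk([0]*9,q,(s0,s1,0)); Rt=R.from_euler('xyz',r).as_matrix(); M.append(E.T@Rt)
        M=np.array(M); print(s0,s1,'spread',np.abs(M-M[0]).max(),); 
        if best is None or np.abs(M-M[0]).max()<best[0]: best=(np.abs(M-M[0]).max(),s0,s1,M.mean(0))
    print(best)
    s=(best[1],best[2],0)
    f=lambda p:np.concatenate([fk(p,q,s)[0]-x for q,x,r in D])
    o=least_squares(f,[0,.4,0,.45,.03,.45,.4,0,0]); print(o.x,np.abs(o.fun).max())
    np.savez('fk.npz',p=o.x,s=s,M=R.from_matrix(best[3]).as_matrix())
E
python3 fk.py
```

```text
1 1 spread 1.8020129080338352
1 -1 spread 1.8806545854367906
-1 1 spread 1.4764728875664148
-1 -1 spread 0.0010516532639571947
(np.float64(0.0010516532639571947), -1, -1, array([[-0.0001, -0.0002,  1.    ],
       [-1.    , -0.0002, -0.0001],
       [ 0.0002, -1.    , -0.0002]]))
[-0.0926  0.3827 -0.084   1.2252 -0.0288  0.4371  1.1566 -0.0586 -0.1266] 0.044874695693548974
```

Run:
```python
from fk import *
A=[];b=[]
for q,x,r in D:
    F=Rz(q[0]);A2=F@Ry(q[1]);B=F@Ry(q[1]-q[2]);B4=B@Rx(-q[3]);C=B4@Ry(-q[4]);E=C@Rx(-q[5])
    z=np.array([0,0,1.])[:,None]
    A.append(np.hstack([F[:,:2],z,A2[:,[2]],B[:,[0,2]],E[:,[0]]])); b.append(x)
A=np.vstack(A);b=np.hstack(b)
x,res,rk,sv=np.linalg.lstsq(A,b,rcond=None); print('a1,Dy,h,L1,L2,ae,d',x,'res',np.abs(A@x-b).max(),sv); print((A@x-b).reshape(-1,3))
```

```text
a1,Dy,h,L1,L2,ae,d [ 0.1058 -0.1068  0.1407  0.6736  0.2957  0.0682  0.528 ] res 0.07148137894572842 [4.7626 3.5188 2.4631 0.7585 0.4892 0.1794 0.1484]
[[ 0.0715  0.0462  0.0062]
 [ 0.0033 -0.0654 -0.0154]
 [-0.0092  0.0195 -0.0112]
 [ 0.004   0.0106  0.0033]
 [ 0.0095  0.0242  0.0116]
 [ 0.0108 -0.0675  0.0055]]
```

Run:
```python
from fk import *
A=[];b=[]
for q,x,r in D:
    F=Rz(q[0]);A2=F@Ry(q[1]);B=F@Ry(q[1]-q[2]);B4=B@Rx(-q[3]);C=B4@Ry(-q[4]);E=C@Rx(-q[5])
    z=np.array([0,0,1.])[:,None]
    A.append(np.hstack([F[:,:2],z,A2[:,[2]],B[:,[0,2]],C[:,[1]],E])); b.append(x)
A=np.vstack(A);b=np.hstack(b)
for reg in (1e-4,1e-3,3e-3,1e-2):
    n=A.shape[1]; x=np.linalg.solve(A.T@A+reg**2*np.eye(n),A.T@b); print(reg,'a1,Dy,h,L1,L2,ae,Cy,Ex,Ey,Ez',x,'res',np.abs(A@x-b).max())
```

```text
0.0001 a1,Dy,h,L1,L2,ae,Cy,Ex,Ey,Ez [ 0.0002 -0.0006  0.1993  0.603   0.4633 -0.     -0.1909  0.4052 -0.0004
 -0.0003] res 0.00024201010180266436
0.001 a1,Dy,h,L1,L2,ae,Cy,Ex,Ey,Ez [ 0.0002 -0.0006  0.1992  0.6029  0.4633  0.     -0.1909  0.405  -0.0004
 -0.0003] res 0.0002444784208286144
0.003 a1,Dy,h,L1,L2,ae,Cy,Ex,Ey,Ez [ 0.0005 -0.0005  0.1989  0.6017  0.4632  0.0001 -0.1912  0.4037 -0.0002
 -0.0002] res 0.00026437306459003995
0.01 a1,Dy,h,L1,L2,ae,Cy,Ex,Ey,Ez [ 0.004   0.0006  0.1954  0.5885  0.4618  0.0013 -0.1937  0.3893  0.0018
  0.0012] res 0.0007063900688200342
```

```bash
cat > ik.py <<'E'
from fk import *
lo=np.array([-3.07,-1.43,-1.02,-3.03,-3.05,-3.03]);hi=np.array([3.07,2.12,1.25,1.67,0,3.03])
M=np.array([[0,0,1.],[-1,0,0],[0,-1,0]])
def f(q):
    F=Rz(q[0]);B=F@Ry(q[1]-q[2]);C=B@Rx(-q[3])@Ry(-q[4]);E=C@Rx(-q[5])
    return np.array([0,0,.1993])+F@Ry(q[1])@[0,0,.603]+B@[.4633,0,0]+C@[0,-.1909,0]+E@[.4052,0,0],E@M
def ik(p,Rt,seeds=None,n=40):  # p true finger end
    tcp=np.array(p)+Rt[:,2]*OFF; out=[]; rng=np.random.default_rng(0)
    def e(q): x,Q=f(q); return np.r_[(x-tcp)*5,R.from_matrix(Q.T@Rt).as_rotvec()]
    for i in range(n):
        q0=rng.uniform(lo,hi); q0[0]=rng.uniform(-1,1.5);q0[1]=rng.uniform(-.5,1)
        o=least_squares(e,q0,bounds=(lo,hi))
        if np.abs(o.fun).max()<1e-3 and not any(np.abs(o.x-x).max()<.05 for x in out): out.append(o.x)
    return out
E
python3 - <<'E'
from ik import *
for y in (-.0939,.0308):
  for fl in (0,np.pi):
    for t in (.65,.5,.4,.3,.2,.1):
        Rt=down(np.pi+AH,t)
        if fl: Rt=Rt@Rz(np.pi)
        for back in (0,.08):
            print(y,round(fl),t,back,[s.round(2).tolist() for s in ik(binpt(.015,y,.048)-Rt[:,2]*back,Rt,n=25)])
E
```

```text
-0.0939 0 0.65 0 []
-0.0939 0 0.65 0.08 []
-0.0939 0 0.5 0 []
-0.0939 0 0.5 0.08 []
-0.0939 0 0.4 0 []
-0.0939 0 0.4 0.08 [[0.55, 0.08, -0.89, 0.63, -0.28, -2.58]]
-0.0939 0 0.3 0 [[0.53, 0.28, -0.77, 0.45, -0.27, -2.4]]
-0.0939 0 0.3 0.08 [[0.58, 0.14, -0.68, 0.27, -0.5, -2.25]]
-0.0939 0 0.2 0 [[0.53, 0.32, -0.59, 0.17, -0.49, -2.12]]
-0.0939 0 0.2 0.08 [[0.55, 0.19, -0.52, 0.13, -0.68, -2.09]]
-0.0939 0 0.1 0 [[0.51, 0.36, -0.45, 0.06, -0.66, -2.0]]
-0.0939 0 0.1 0.08 [[0.52, 0.26, -0.38, 0.05, -0.84, -1.99]]
-0.0939 3 0.65 0 []
-0.0939 3 0.65 0.08 []
-0.0939 3 0.5 0 []
-0.0939 3 0.5 0.08 []
-0.0939 3 0.4 0 []
-0.0939 3 0.4 0.08 [[0.55, 0.08, -0.89, 0.63, -0.28, 0.57]]
-0.0939 3 0.3 0 [[0.53, 0.28, -0.77, 0.45, -0.27, 0.74]]
-0.0939 3 0.3 0.08 [[0.58, 0.14, -0.68, 0.27, -0.5, 0.9]]
-0.0939 3 0.2 0 [[0.53, 0.32, -0.59, 0.17, -0.49, 1.02]]
-0.0939 3 0.2 0.08 [[0.55, 0.19, -0.52, 0.13, -0.68, 1.05]]
-0.0939 3 0.1 0 [[0.51, 0.36, -0.45, 0.06, -0.66, 1.14]]
-0.0939 3 0.1 0.08 [[0.52, 0.26, -0.38, 0.05, -0.84, 1.15]]
0.0308 0 0.65 0 []
0.0308 0 0.65 0.08 []
0.0308 0 0.5 0 []
0.0308 0 0.
[... 232 characters left out ...]
-0.57, 0.24, -0.51, -2.39]]
0.0308 0 0.2 0.08 [[0.76, 0.23, -0.5, 0.19, -0.69, -2.34]]
0.0308 0 0.1 0 [[0.71, 0.39, -0.42, 0.09, -0.68, -2.22]]
0.0308 0 0.1 0.08 [[0.72, 0.29, -0.35, 0.07, -0.85, -2.21]]
0.0308 3 0.65 0 []
0.0308 3 0.65 0.08 []
0.0308 3 0.5 0 []
0.0308 3 0.5 0.08 []
0.0308 3 0.4 0 []
0.0308 3 0.4 0.08 [[0.76, 0.12, -0.88, 0.79, -0.33, 0.21]]
0.0308 3 0.3 0 [[0.72, 0.3, -0.78, 0.61, -0.29, 0.4]]
0.0308 3 0.3 0.08 [[0.8, 0.17, -0.67, 0.38, -0.52, 0.59]]
0.0308 3 0.2 0 [[0.74, 0.34, -0.57, 0.24, -0.51, 0.76]]
0.0308 3 0.2 0.08 [[0.76, 0.23, -0.5, 0.19, -0.69, 0.8]]
0.0308 3 0.1 0 [[0.71, 0.39, -0.42, 0.09, -0.68, 0.92]]
0.0308 3 0.1 0.08 [[0.72, 0.29, -0.35, 0.07, -0.85, 0.93]]
```

The fitted arm model shows that a lean of 0.30 is reachable, and that 0.40 isn't. At 0.30 with the finger ends 22 mm above the bin floor, the roof edge clears. I'll redo the approach with that.

```bash
sed -i 's/^RG=.*/RG=down(np.pi+AH,.30)/' h.py; python3 -m crank '[[60,[0,0,-2],[0,0.03,0]],[60,[0,0,-3],[0,0.03,0]],[60,[0,0,-1],[0,0.03,0]],[60,[0,0,0],[0,0,0]],[60,[0,0,0],[0,0,0]],[60,[0,0,0],[0,0,0]]]'
python3 - <<'E'
from h import *
print(arm.get_state()['q'].round(3)); 
go(binpt(.0165,-.0939,.052)-RG[:,2]*.06,RG)
E
```

```text
t: 29.3
eef_pos: [0.6266, 0.0654, 0.0945]
ee_rot: [-3.078, 0.377, -3.02]
force: [-26.3, 1.2, -20.9]
width: 0.0521
[ 0.472  0.174 -0.814  0.658 -0.31  -2.537]
turn [-0.065  0.077 -0.006] rows>= 1  then shift cm [ 3.07  3.91 -0.78] | world pos [0.6266 0.0654 0.0945]
```

```bash
python3 -m crank '[[60,[0.9,0,-0.35],[0,0,0]],[60,[0.9,0,-0.35],[0,0,0]],[60,[0.9,0,-0.35],[0,0,0]],[60,[0,0,0],[0,0,0]]]'; python3 -m crank '[[60,[1,1.5,-2],[-0.06,0.07,0]],[60,[0.6,2,-3],[0,0,0]],[60,[0,0,0],[0,0,0]],[60,[0,0,0],[0,0,0]],[60,[0,0,0],[0,0,0]]]'
python3 - <<'E'
from h import *
print(arm.get_state()['q'].round(3)); 
go(binpt(.0165,-.0939,.052)-RG[:,2]*.06,RG)
E
python3 wall.py
```

```text
t: 29.7
eef_pos: [0.6103, 0.0696, 0.1066]
ee_rot: [-3.088, 0.404, -3.019]
force: [0.7, -0.1, -0.2]
width: 0.0526
t: 30.2
eef_pos: [0.5905, 0.0849, 0.1415]
ee_rot: [-3.1, 0.378, -3.026]
force: [-0.3, 0.8, -0.6]
width: 0.0528
[ 0.58   0.063 -0.767  0.471 -0.462 -2.436]
turn [-0.044  0.078 -0.01 ] rows>= 1  then shift cm [1.28 1.53 4.7 ] | world pos [0.5905 0.0849 0.1415]
2409 tilt 0.6331910864567818 x at z=.008 0.01487883292004992 min x -0.0907829544303905
```

```bash
python3 -m crank '[[60,[0.64,0.76,0],[-0.044,0.078,-0.01]],[60,[0.64,0.76,1],[0,0,0]],[60,[0,0,1.7],[0,0,0]],[60,[0,0,2],[0,0,0]],[60,[0,0,0],[0,0,0]],[60,[0,0,0],[0,0,0]],[60,[0,0,0],[0,0,0]]]'
python3 - <<'E'
from h import *
print(arm.get_state()['q'].round(3)); 
go(binpt(.0165,-.0939,.052),RG)
E
```

```text
t: 30.95
eef_pos: [0.5924, 0.0979, 0.093]
ee_rot: [-3.135, 0.308, -3.019]
force: [0.4, -0.4, -0.9]
width: 0.0524
[ 0.57   0.162 -0.709  0.325 -0.444 -2.295]
turn [-0.007  0.008 -0.003] rows>= 1  then shift cm [0.18 0.26 5.97] | world pos [0.5924 0.0979 0.093 ]
```

```bash
python3 -m crank '[[60,[0.18,0.26,0],[-0.007,0.008,-0.003]],[60,[0,0,1.5],[0,0,0]],[60,[0,0,1.5],[0,0,0]],[60,[0,0,1],[0,0,0]],[60,[0,0,0],[0,0,0]],[60,[0,0,0],[0,0,0]]]'
python3 - <<'E'
from h import *
print(arm.get_state()['q'].round(3),arm.get_state()['force']); 
go(binpt(.0165,-.0939,.052),RG)
E
```

```text
t: 31.55
eef_pos: [0.6019, 0.1018, 0.0541]
ee_rot: [-3.141, 0.3, -3.016]
force: [0.7, -0.0, 0.3]
width: 0.0528
[ 0.55   0.235 -0.739  0.371 -0.344 -2.329] [ 0.652  -0.0033  0.3448]
turn [-0.001 -0.     0.001] rows>= 1  then shift cm [-0.02 -0.01  1.95] | world pos [0.6019 0.1018 0.0541]
```

Tracking is good. Final 2 cm, then grip.

```bash
python3 -m crank '[[60,[0,0,1],[0,0,0]],[60,[0,0,0.9],[0,0,0]],[60,[0,0,0],[0,0,0]],[60,[0,0,0],[0,0,0]]]' && python3 -m crank '[[20,[0,0,0],[0,0,0]],[20,[0,0,0],[0,0,0]],[20,[0,0,0],[0,0,0]],[20,[0,0,0],[0,0,0]],[20,[0,0,0],[0,0,0]]]' 30 && python3 -m crank '[[20,[0,0,-0.5],[0,0,0]],[20,[0,0,-1],[0,0,0]],[20,[0,0,-1.5],[0,0,0]],[20,[0,0,-2],[0,0,0]],[20,[0,0,0],[0,0,0]],[20,[0,0,0],[0,0,0]]]'
```

```text
t: 31.95
eef_pos: [0.6079, 0.1028, 0.0364]
ee_rot: [-3.141, 0.301, -3.016]
force: [0.9, -0.4, 0.1]
width: 0.0526
t: 32.45
eef_pos: [0.6078, 0.1023, 0.0364]
ee_rot: [-3.141, 0.3, -3.016]
force: [0.7, -2.0, 6.4]
width: 0.036
t: 33.05
eef_pos: [0.5924, 0.1009, 0.0833]
ee_rot: [-3.141, 0.3, -3.016]
force: [0.6, 0.2, -1.0]
width: 0.0357
```

```bash
cat >> h.py <<'E'
RP=down(np.pi+AF,-.35)
def place(i,dz=0,gap=.002): return S+FX*(-.013-gap-.026*i-.0005)+np.array([0,0,.022+dz])
E
python3 - <<'E'
from ik import *
for i in (0,1):
  for dz in(.001,.12): print(i,dz,place(i,dz),[s.round(2).tolist() for s in ik(place(i,dz),RP,n=25)])
go(place(0,.12),RP)
E
```

```text
0 0.001 [ 0.6673 -0.2211  0.031 ] [[-0.06, 0.76, 0.21, -0.02, -1.37, -1.62]]
0 0.12 [ 0.6673 -0.2211  0.15  ] [[-0.06, 0.67, 0.32, -0.02, -1.57, -1.62]]
1 0.001 [ 0.6415 -0.2182  0.031 ] [[-0.05, 0.73, 0.13, -0.02, -1.33, -1.62]]
1 0.12 [ 0.6415 -0.2182  0.15  ] [[-0.05, 0.63, 0.24, -0.02, -1.53, -1.62]]
turn [-0.006  0.646  0.242] rows>= 5  then shift cm [ -8.09 -31.16  -7.55] | world pos [0.5924 0.1009 0.0833]
```

```bash
python3 -m crank '[[20,[0,0,-3],[0,0,0]],[20,[0,0,-4],[0,0,0]],[20,[0,0,-2],[0,0,0]],[20,[0,-2,0],[0,0.108,0.04]],[20,[0,-3,0],[0,0.108,0.04]],[20,[0,-4,0],[0,0.108,0.04]],[20,[0,-4,0],[0,0.108,0.04]],[20,[0,-4,0],[0,0.108,0.04]],[20,[0,-4,0],[0,0.108,0.04]],[20,[0,0,0],[0,0,0]],[20,[0,0,0],[0,0,0]]]'
python3 - <<'E'
from h import *
print(arm.get_state()['q'].round(3)); go(place(0,.10),RP)
E
```

```text
t: 34.15
eef_pos: [0.569, -0.1133, 0.1635]
ee_rot: [-3.133, -0.356, 3.026]
force: [-0.8, -0.5, -0.8]
width: 0.0358
[ 0.093  0.47   0.067 -0.064 -1.517 -1.763]
turn [-0.007 -0.006 -0.003] rows>= 1  then shift cm [-11.46  -9.61   1.88] | world pos [ 0.569  -0.1133  0.1635]
```

```bash
python3 -m crank '[[20,[-2.8,-2.4,0.5],[-0.007,-0.006,-0.003]],[20,[-2.9,-2.4,0.5],[0,0,0]],[20,[-2.9,-2.4,0.5],[0,0,0]],[20,[-2.9,-2.4,0.4],[0,0,0]],[20,[0,0,0],[0,0,0]],[20,[0,0,0],[0,0,0]],[20,[0,0,0],[0,0,0]]]'
python3 - <<'E'
from h import *
go(place(0,.02),RP)
im,d,K,T=grab('side','s6.png'); im=cv2.resize(im[110:230,240:400],None,fx=4,fy=4,interpolation=cv2.INTER_CUBIC); cv2.imwrite('pics/s6.png',im[:,:,::-1])
E
```

```text
t: 34.85
eef_pos: [0.6602, -0.2173, 0.1113]
ee_rot: [3.141, -0.343, 3.034]
force: [-0.5, -0.0, -0.4]
width: 0.0357
turn [-0.     0.007  0.004] rows>= 1  then shift cm [-2.8  -0.29  8.  ] | world pos [ 0.6602 -0.2173  0.1113]
```

View pics/s6.png

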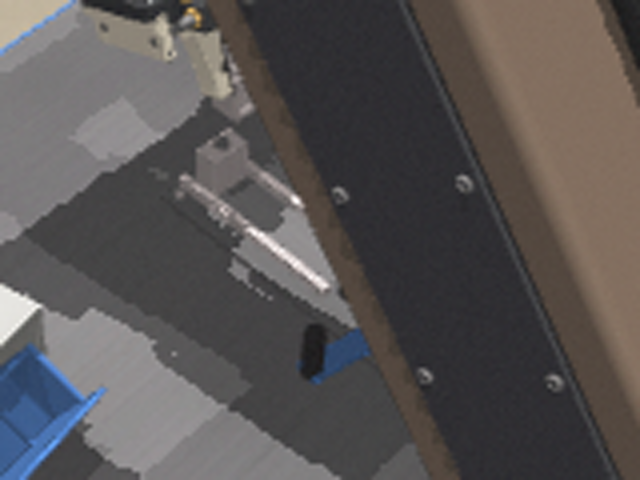

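```bash
python3 -m crank '[[20,[-0.7,-0.29,2],[0,0.007,0.004]],[20,[-0.7,0,2],[0,0,0]],[20,[-0.7,0,2],[0,0,0]],[20,[-0.7,0,2],[0,0,0]],[20,[0,0,0],[0,0,0]],[20,[0,0,0],[0,0,0]],[20,[0,0,0],[0,0,0]]]'
python3 - <<'E'
from h import *
go(place(0,.001),RP)
E
```

```text
t: 35.6
eef_pos: [0.6589, -0.2212, 0.0269]
ee_rot: [-3.141, -0.351, 3.029]
force: [-2.2, 0.8, -0.4]
width: 0.0354
turn [-0.    -0.001 -0.001] rows>= 1  then shift cm [-0.64  0.11  1.83] | world pos [ 0.6589 -0.2212  0.0269]
```

```bash
for i in 1 2 3; do python3 -m crank '[[20,[-0.17,0.03,0.47],[0,0,0]],[20,[0,0,0],[0,0,0]]]' | grep -E 'pos|force'; done
```

```text
eef_pos: [0.6585, -0.221, 0.0209]
force: [-2.7, 1.2, 0.5]
eef_pos: [0.658, -0.2208, 0.0153]
force: [-4.7, 1.1, -1.0]
eef_pos: [0.658, -0.2205, 0.0101]
force: [-4.9, 0.8, -1.9]
```

```bash
for i in 1 2; do python3 -m crank '[[20,[-0.05,0,0.19],[0,0,0]],[20,[0,0,0],[0,0,0]]]' | grep -E 'pos|force'; done
python3 - <<'E'
from h import *
go(place(0,.0),RP)
E
```

```text
eef_pos: [0.658, -0.2205, 0.0095]
force: [-6.2, 1.7, 5.4]
eef_pos: [0.658, -0.2206, 0.0093]
force: [-7.1, 1.9, 13.2]
turn [-0.001 -0.002 -0.001] rows>= 1  then shift cm [-0.16  0.05  0.24] | world pos [ 0.658  -0.2206  0.0093]
```

```bash
python3 -m crank '[[60,[0,0,0],[0,0,0]],[60,[0,0,0],[0,0,0]],[60,[0,0,0],[0,0,0]],[60,[0,0,0],[0,0,0]],[60,[0.3,0,-0.9],[0,0,0]],[60,[0.7,0,-2],[0,0,0]],[60,[1.4,0,-4],[0,0,0]],[60,[1.4,0,-4],[0,0,0]],[60,[0,0,-2],[0,0,0]],[60,[0,0,0],[0,0,0]],[60,[0,0,0],[0,0,0]]]'
python3 - <<'E'
from h import *
print(arm.get_state()['q'].round(3)); go([.57,-.212,.30],down(np.pi+AF))
go(binpt(.0165,.0308,.052)-RG[:,2]*.12,RG)
E
```

```text
t: 37.7
eef_pos: [0.6674, -0.2213, 0.1416]
ee_rot: [-3.142, -0.35, 3.028]
force: [0.3, 1.1, -0.2]
width: 0.0523
[-0.056  0.678  0.363 -0.02  -1.606 -1.626]
turn [ 0.    -0.35  -0.001] rows>= 3  then shift cm [  9.78  -0.17 -13.34] | world pos [ 0.6674 -0.2213  0.1416]
turn [ 0.006 -0.647 -0.243] rows>= 5  then shift cm [ 4.91 45.34 -2.41] | world pos [ 0.6674 -0.2213  0.1416]
```

```bash
cat > spx.py <<'E'
from h import *
import sys
im,d,K,T=grab('wrist',sys.argv[1]); P=cloud(d,K,T)
FY=np.array([-FX[1],FX[0],0])
L=np.stack([(P-S)@FX,(P-S)@FY,P[...,2]],-1)*1000
m=(d>0)&(abs(L[...,1])<19)&(L[...,0]>-160)&(L[...,0]<2)
q=L[m&(L[...,2]>25)]; 
if len(q): print('above 25mm: x pct',np.percentile(q[:,0],[1,5,50,95,99]).round(1),'y',np.percentile(q[:,1],[1,50,99]).round(1),'z',np.percentile(q[:,2],[5,50,95]).round(1),len(q))
h=[(x,round(float(np.percentile(L[m&(abs(L[...,0]-x)<2.5)][:,2],60)))) for x in range(-150,1,5) if (m&(abs(L[...,0]-x)<2.5)).sum()>8]; print('height profile',h)
e=[(x,[round(float(v)) for v in np.percentile(L[(d>0)&(abs(L[...,0]-x)<3)&(abs(L[...,1])<35)&(L[...,2]>36)][:,1],[1,99])]) for x in range(-60,0,6) if ((d>0)&(abs(L[...,0]-x)<3)&(abs(L[...,1])<35)&(L[...,2]>36)).sum()>8]; print('y edges of tops',e)
for x in (-70,-40,-15): 
    k=(d>0)&(abs(L[...,0]-x)<4)&(abs(L[...,1])<45)&(L[...,2]>14)&(L[...,2]<22); 
    if k.sum()>5: print('rails at',x,np.percentile(L[k][:,1],[1,99]).round(1))
E
python3 spx.py w7.png
```

```text
above 25mm: x pct [-156.6 -142.7   -8.1   -3.1    0.9] y [-18.5   0.1  18.5] z [ 33.6 252.4 254.3] 6831
height profile [(-150, 34), (-145, 46), (-140, 39), (-135, 8), (-130, 8), (-125, 8), (-120, 8), (-115, 8), (-110, 8), (-105, 8), (-100, 8), (-95, 8), (-90, 8), (-85, 8), (-80, 8), (-75, 8), (-70, 8), (-65, 8), (-60, 8), (-55, 8), (-50, 8), (-45, 8), (-40, 8), (-35, 8), (-30, 8), (-25, 44), (-20, 44), (-15, 44), (-10, 253), (-5, 254), (0, 45)]
y edges of tops [(-24, [-17, 18]), (-18, [-35, 35]), (-12, [-35, 35]), (-6, [-34, 34])]
rails at -70 [-28.6  28. ]
rails at -40 [-28.4  27.7]
rails at -15 [-28.3  27.4]
```

View pics/w7.png

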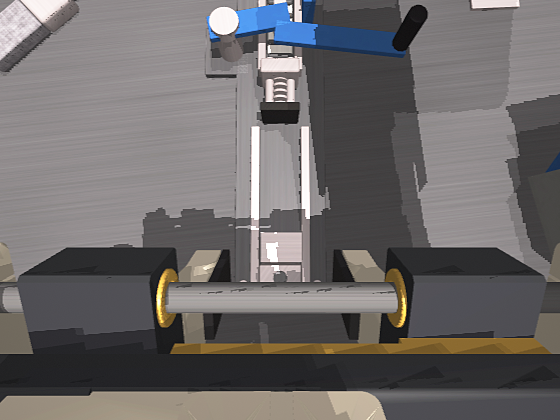

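The picture shows spacer 1 standing in the channel at (280,245), top at 44 mm, against the stop. Next I go via the bin viewpoint to check the second spacer.

Run:
```python
from h import *
Rv=down(np.pi+AH); go([.65,.202,.328],Rv)
```

```text
turn [ 0.042 -0.351 -0.236] rows>= 3  then shift cm [ -3.63  42.19 -16.25] | world pos [ 0.6668 -0.2212  0.1405]
```

```bash
python3 -m crank '[[60,[0,0,-3],[0.01,-0.085,-0.059]],[60,[0,2,-4],[0.01,-0.085,-0.059]],[60,[0,3,-4],[0.01,-0.085,-0.059]],[60,[0,3.5,-3],[0.01,-0.085,-0.059]],[60,[0,4.2,-1],[0,0,0]],[60,[0,4.2,0],[0,0,0]],[60,[0,4.2,0],[0,0,0]],[60,[0,4.2,0],[0,0,0]],[60,[0,4.2,0],[0,0,0]],[60,[0,4.2,0],[0,0,0]],[60,[0,4.2,0],[0,0,0]],[60,[0,4.2,0],[0,0,0]]]'
python3 -m crank '[[60,[0,0,0],[0,0,0]],[60,[0,0,0],[0,0,0]],[60,[0,0,0],[0,0,0]]]'
cat > binlook.py <<'E'
from h import *
import sys
im,d,K,T=grab('wrist',sys.argv[1]);P=cloud(d,K,T)
L=np.stack([(P-O)@EX,(P-O)@EY,P[...,2]],-1)
for r in outline_of('wrist','spacer1'):
    q=L[r['region']&(d>0)]
    if len(q)<2500: print(round(r['conf'],2),np.round(r['uv']),len(q),'min',np.percentile(q,3,axis=0),'max',np.percentile(q,97,axis=0))
E
python3 binlook.py w8.png
python3 - <<'E'
from h import *
go(binpt(.0165,.0308,.052)-RG[:,2]*.10,RG); print(arm.get_state()['q'].round(3))
E
```

```text
t: 38.95
eef_pos: [0.6537, 0.1958, 0.2872]
ee_rot: [3.14, -0.012, -3.017]
force: [0.7, -0.5, -0.3]
width: 0.0526
t: 39.25
eef_pos: [0.6545, 0.1937, 0.2877]
ee_rot: [3.14, -0.011, -3.017]
force: [-0.1, -1.0, 0.7]
width: 0.0527
0.59 [314. 131.] 1022 min [-0.0323  0.0131  0.0444] max [0.0033 0.048  0.0795]
turn [ 0.002 -0.31  -0.002] rows>= 3  then shift cm [13.    4.06 12.43] | world pos [0.6549 0.1931 0.2882]
[ 0.567  0.342  0.184 -0.007 -1.422 -2.014]
```

```bash
python3 wall.py
python3 - <<'E'
from h import *
im,d,K,T=grab('wrist');P=cloud(d,K,T)
L=np.stack([(P-O)@EX,(P-O)@EY,P[...,2]],-1)*1000
b=(im[...,2].astype(int)>im[...,0]+35)&(d>0)&(abs(L[...,1])<140)&(L[...,0]<5)&(L[...,0]>-130)
q=L[b]; print('blue x min',np.percentile(q[:,0],[.5,1,2]),'z of those',np.median(q[q[:,0]<np.percentile(q[:,0],1),2]))
v,u=np.mgrid[:420,:560]
k=(d>0)&(abs(L[...,1])<45)&(L[...,0]<-85)&(L[...,2]>60)&(L[...,2]<130); q=L[k]; print('handle',np.median(q,0),len(q))
old=np.load('w6.npz'); Lo=np.stack([(old['P']-O)@EX,(old['P']-O)@EY,old['P'][...,2]],-1)*1000
k=(abs(Lo[...,1])<45)&(Lo[...,0]<-85)&(Lo[...,2]>60)&(Lo[...,2]<130); print('handle old',np.median(Lo[k],0),k.sum())
for LL in (L,Lo):
    print([ (x,np.round(np.median(LL[(abs(LL[...,0]-x)<1.5)&(abs(LL[...,1]-31)<12)&(LL[...,2]>20)&(LL[...,2]<130)][:,2]),1)) for x in range(-60,5,4)])
E
```

```text
2758 tilt 0.4826065861897875 x at z=.008 0.008465426376229598 min x -0.05962769432486319
blue x min [-59.5533 -59.4302 -58.8925] z of those 100.52204212826294
handle [-90.2545   1.1776  95.7687] 880
handle old [-95.6518  -0.7277  89.5338] 784
[(-60, np.float64(100.6)), (-56, np.float64(100.1)), (-52, np.float64(93.8)), (-48, np.float64(88.3)), (-44, np.float64(82.5)), (-40, np.float64(76.5)), (-36, np.float64(70.1)), (-32, np.float64(66.4)), (-28, np.float64(68.6)), (-24, np.float64(71.3)), (-20, np.float64(73.9)), (-16, np.float64(76.3)), (-12, np.float64(79.4)), (-8, np.float64(75.2)), (-4, np.float64(46.2)), (0, np.float64(48.8)), (4, np.float64(51.3))]
[(-60, np.float64(93.9)), (-56, np.float64(88.9)), (-52, np.float64(83.8)), (-48, np.float64(78.5)), (-44, np.float64(72.7)), (-40, np.float64(67.7)), (-36, np.float64(63.9)), (-32, np.float64(66.6)), (-28, np.float64(69.8)), (-24, np.float64(72.5)), (-20, np.float64(75.7)), (-16, np.float64(78.2)), (-12, np.float64(41.5)), (-8, np.float64(44.8)), (-4, np.float64(48.9)), (0, np.float64(100.8)), (4, np.float64(nan))]
  return _methods._mean(a, axis=axis, dtype=dtype,
  ret = ret.dtype.type(ret / rcount)
```

The bin has drifted from 0.65 to about 0.58, nudged while I lifted the first spacer. The second spacer hasn't moved within it, and clearances are still fine at this angle, so I'll grasp using it.

```bash
sed -i 's/t=.65)/t=.583)/' h.py; sed -i 's/^RP=.*/RP=down(np.pi+AF,-.283)/' h.py; python3 -m crank '[[60,[1.5,1,1],[0,-0.103,0]],[60,[2,1,2],[0,-0.103,0]],[60,[2.5,1,2],[0,-0.103,0]],[60,[2.5,1,2],[0,0,0]],[60,[2.5,0,2],[0,0,0]],[60,[0,0,0],[0,0,0]],[60,[0,0,0],[0,0,0]],[60,[0,0,0],[0,0,0]]]'
python3 - <<'E'
from h import *
go(binpt(.0165,.0306,.052)-RG[:,2]*.05,RG); print(arm.get_state()['q'].round(3),tip())
E
```

```text
t: 40.25
eef_pos: [0.5628, 0.2234, 0.1819]
ee_rot: [3.138, 0.299, -3.019]
force: [-0.1, 0.9, 0.3]
width: 0.0526
turn [ 0.003 -0.001 -0.002] rows>= 1  then shift cm [ 1.13 -0.11  9.86] | world pos [0.5628 0.2234 0.1819]
[ 0.82   0.082 -0.552  0.286 -0.723 -2.462] [0.5555 0.2224 0.2058]
```

```bash
python3 -m crank '[[60,[0.5,-0.1,2],[0.003,0,-0.002]],[60,[0.6,0,2.5],[0,0,0]],[60,[0,0,3],[0,0,0]],[60,[0,0,2.3],[0,0,0]],[60,[0,0,0],[0,0,0]],[60,[0,0,0],[0,0,0]],[60,[0,0,0],[0,0,0]]]'
python3 - <<'E'
from h import *
go(binpt(.0165,.0306,.052),RG); print(arm.get_state()['q'].round(3),tip())
E
```

```text
t: 40.95
eef_pos: [0.5805, 0.2247, 0.085]
ee_rot: [3.141, 0.299, -3.016]
force: [0.2, -0.1, 0.1]
width: 0.0524
turn [ 0.    -0.001 -0.   ] rows>= 1  then shift cm [-0.04 -0.02  5.08] | world pos [0.5805 0.2247 0.085 ]
[ 0.779  0.216 -0.687  0.413 -0.463 -2.577] [0.5732 0.2238 0.1089]
```

```bash
python3 -m crank '[[60,[0,0,1.5],[0,0,0]],[60,[0,0,1.5],[0,0,0]],[60,[0,0,1.2],[0,0,0]],[60,[0,0,0.8],[0,0,0]],[60,[0,0,0],[0,0,0]],[60,[0,0,0],[0,0,0]],[60,[0,0,0],[0,0,0]]]' && python3 -m crank '[[20,[0,0,0],[0,0,0]],[20,[0,0,0],[0,0,0]],[20,[0,0,0],[0,0,0]],[20,[0,0,0],[0,0,0]],[20,[0,0,0],[0,0,0]]]' 30
python3 - <<'E'
from h import *
go(binpt(.0165,.0306,.052),RG)
E
```

```text
t: 41.65
eef_pos: [0.5944, 0.2264, 0.0368]
ee_rot: [-3.141, 0.299, -3.016]
force: [-0.1, 0.1, -0.2]
width: 0.0524
t: 42.15
eef_pos: [0.594, 0.226, 0.0358]
ee_rot: [-3.141, 0.298, -3.016]
force: [-2.5, -0.2, 5.2]
width: 0.0355
turn [-0.001 -0.002  0.001] rows>= 1  then shift cm [-0.2   0.02 -0.03] | world pos [0.594  0.226  0.0358]
```

```bash
python3 -m crank '[[20,[0.14,0,-0.5],[0,0,0]],[20,[0.28,0,-1],[0,0,0]],[20,[0.4,0,-1.5],[0,0,0]],[20,[0.5,0,-2],[0,0,0]],[20,[0.5,0,-3],[0,0,0]],[20,[0,0,-3],[0,0,0]],[20,[0,0,-2],[0,0,0]],[20,[0,0,0],[0,0,0]]]'
python3 - <<'E'
from h import *
go(place(1,.10),RP)
E
```

```text
t: 42.95
eef_pos: [0.539, 0.2203, 0.1575]
ee_rot: [3.139, 0.3, -3.016]
force: [0.1, -0.3, -1.7]
width: 0.0359
turn [0.004 0.58  0.242] rows>= 5  then shift cm [-15.25 -42.43   0.93] | world pos [0.539  0.2203 0.1575]
```

```bash
python3 -m crank '[[20,[0,-1,-1],[0,0.097,0.04]],[20,[0,-3,-1],[0,0.097,0.04]],[20,[0,-3.5,0],[0,0.097,0.04]],[20,[0,-4,0],[0,0.097,0.04]],[20,[0,-4,0],[0,0.097,0.04]],[20,[0,-4,0],[0,0.097,0.04]],[20,[-1,-4,0],[0,0,0]],[20,[-2,-4,0],[0,0,0]],[20,[-2.5,-4,0],[0,0,0]],[20,[-2.5,-4,0],[0,0,0]],[20,[0,0,0],[0,0,0]],[20,[0,0,0],[0,0,0]]]'
python3 - <<'E'
from h import *
go(place(1,.08),RP)
E
```

```text
t: 44.15
eef_pos: [0.5932, -0.1448, 0.1462]
ee_rot: [3.142, -0.291, 3.028]
force: [0.3, 0.0, -1.3]
width: 0.0357
turn [ 0.001 -0.008 -0.002] rows>= 1  then shift cm [-6.4  -6.75  4.41] | world pos [ 0.5932 -0.1448  0.1462]
```

```bash
python3 -m crank '[[20,[-1.8,-2.2,0.5],[0,-0.008,-0.002]],[20,[-2,-2.3,1],[0,0,0]],[20,[-2,-2.25,1],[0,0,0]],[20,[0,0,1.9],[0,0,0]],[20,[0,0,0],[0,0,0]],[20,[0,0,0],[0,0,0]]]'
python3 - <<'E'
from h import *
go(place(1,.02,.007),RP)
E
```

```text
t: 44.75
eef_pos: [0.6297, -0.2145, 0.0904]
ee_rot: [3.141, -0.28, 3.034]
force: [0.5, 0.6, 0.1]
width: 0.036
turn [-0.001  0.002  0.004] rows>= 1  then shift cm [-1.81 -0.23  6.18] | world pos [ 0.6297 -0.2145  0.0904]
```

```bash
python3 -m crank '[[20,[-0.6,-0.23,2],[0,0.002,0.004]],[20,[-0.6,0,2],[0,0,0]],[20,[-0.6,0,2.1],[0,0,0]],[20,[0,0,0],[0,0,0]],[20,[0,0,0],[0,0,0]],[20,[0,0,0],[0,0,0]]]'
python3 - <<'E'
from h import *
go(place(1,.003,.007),RP)
E
```

```text
t: 45.35
eef_pos: [0.6314, -0.2177, 0.0288]
ee_rot: [-3.141, -0.279, 3.029]
force: [-0.3, 0.1, -1.2]
width: 0.0356
turn [-0.001  0.004 -0.   ] rows>= 1  then shift cm [-0.36  0.07  1.95] | world pos [ 0.6314 -0.2177  0.0288]
```

```bash
for i in 1 2 3; do python3 -m crank '[[20,[-0.12,0.02,0.5],[0,0,0]],[20,[0,0,0],[0,0,0]]]' | grep -E 'pos|force'; done;  for i in 1 2 ; do python3 -m crank '[[20,[-0.05,0,0.2],[0,0,0]],[20,[0,0,0],[0,0,0]]]' | grep -E 'pos|force'; done
```

```text
eef_pos: [0.6299, -0.2175, 0.0217]
force: [-0.5, -0.0, -1.3]
eef_pos: [0.6291, -0.2174, 0.0157]
force: [-0.7, -0.4, -1.4]
eef_pos: [0.6289, -0.2171, 0.0103]
force: [-0.4, 0.4, -1.7]
eef_pos: [0.6292, -0.2172, 0.0088]
force: [0.7, 0.4, -1.4]
eef_pos: [0.6292, -0.2172, 0.0069]
force: [0.0, -0.1, -1.2]
```

```bash
for i in 1 2 3; do python3 -m crank '[[20,[-0.04,0,0.14],[0,0,0]],[20,[0,0,0],[0,0,0]]]' | grep -E 'pos|force'; done
```

```text
eef_pos: [0.6294, -0.2173, 0.0067]
force: [-1.3, 1.2, 4.6]
eef_pos: [0.6295, -0.2173, 0.0066]
force: [-2.3, 3.1, 12.8]
eef_pos: [0.6295, -0.2173, 0.0066]
force: [-3.9, 4.2, 21.0]
```

```bash
python3 -m crank '[[20,[0.09,0,-0.3],[0,0,0]],[20,[0,0,0],[0,0,0]]]' | grep -E 'pos|force'; for i in 1 2 3 4; do python3 -m crank '[[20,[-0.19,0,-0.05],[0,0,0]],[20,[0,0,0],[0,0,0]]]' | grep -E 'pos|force'; done
```

```text
eef_pos: [0.6299, -0.2172, 0.0067]
force: [3.3, 2.5, 9.1]
eef_pos: [0.6304, -0.2174, 0.0067]
force: [-2.8, 2.6, 10.5]
eef_pos: [0.6319, -0.2178, 0.0067]
force: [-3.5, 1.0, 9.4]
eef_pos: [0.6337, -0.2182, 0.0067]
force: [-5.0, 1.6, 9.9]
eef_pos: [0.6353, -0.2185, 0.0067]
force: [-6.0, 1.7, 10.5]
```

```bash
python3 -m crank '[[20,[0.05,0,-0.25],[0,0,0]],[60,[0,0,0],[0,0,0]],[60,[0,0,0],[0,0,0]],[60,[0,0,0],[0,0,0]],[60,[0,0,0],[0,0,0]],[60,[0.28,0,-0.96],[0,0,0]],[60,[0.7,0,-2.5],[0,0,0]],[60,[1.1,0,-4],[0,0,0]],[60,[1.1,0,-4],[0,0,0]],[60,[-2,0,-2],[0,0,0]],[60,[-1,0,0],[0,0,0]],[60,[0,0,0],[0,0,0]]]'; python3 spx.py w9.png
python3 - <<'E'
from h import *
print(arm.get_state()['q'].round(3)); go([.57,-.14,.20],down(np.pi+AF))
E
```

```text
t: 49.15
eef_pos: [0.6734, -0.2219, 0.1377]
ee_rot: [-3.141, -0.281, 3.029]
force: [0.9, 0.7, -0.7]
width: 0.0527
above 25mm: x pct [-155.  -138.1   -0.7    1.8    2. ] y [-18.5  -0.   18.5] z [ 43.1 251.1 271.7] 15916
height profile [(-150, 34), (-145, 46), (-140, 39), (-135, 8), (-130, 8), (-125, 8), (-120, 8), (-115, 8), (-110, 8), (-105, 8), (-100, 8), (-95, 8), (-90, 8), (-85, 8), (-80, 8), (-75, 8), (-70, 8), (-65, 8), (-60, 8), (-55, 8), (-50, 44), (-45, 44), (-40, 44), (-35, 44), (-30, 44), (-25, 44), (-20, 44), (-15, 44), (-10, 250), (-5, 250), (0, 268)]
y edges of tops [(-48, [-17, 18]), (-42, [-17, 18]), (-36, [-17, 18]), (-30, [-17, 18]), (-24, [-17, 18]), (-18, [-35, 35]), (-12, [-35, 34]), (-6, [-35, 35])]
rails at -70 [-27.8  27.4]
rails at -40 [-27.8  27.3]
rails at -15 [-27.9  27.3]
[-0.054  0.641  0.302 -0.016 -1.515 -1.627]
turn [ 0.    -0.283 -0.001] rows>= 2  then shift cm [11.08  6.98 -3.81] | world pos [ 0.6723 -0.2218  0.1369]
```

View pics/w9.png

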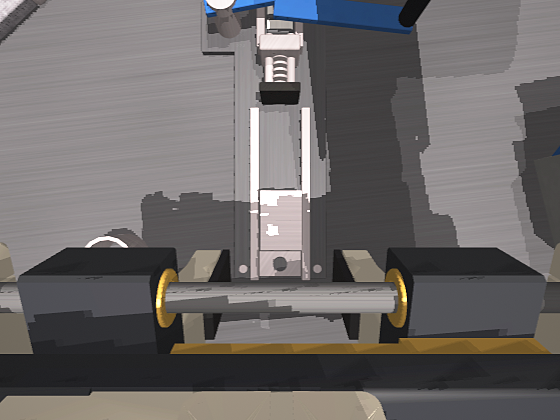

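Both spacers stand in line in the channel, in image rows 190–280, with tops flat at 44 mm from x −52 to 0 mm before the stop. The pad is free at −138 mm. The lever comes next.

```bash
cat >> h.py <<'E'
HD=np.array([.4976,-.0931,0]); PV=np.array([.461,-.249,0]); NP=np.array([.915,-.404,0]); RL=down(np.pi-.416)
def lev(a,off=.0175,z=.062):
    v=HD-PV; th=np.arctan2(v[1],v[0])-a; r=.16
    return PV+r*np.array([np.cos(th),np.sin(th),0])-NP*off+np.array([0,0,z])
E
python3 - <<'E'
from ik import *
print(np.linalg.norm(HD-PV))
for a in (0,.37): print(lev(a),[s.round(2).tolist() for s in ik(lev(a),RL,n=20)])
go(lev(0,.035,.16),RL)
E
```

```text
0.1601385962221475
[ 0.4816 -0.0862  0.062 ] [[0.22, 0.23, -0.6, -0.0, -0.74, -2.21]]
[ 0.5354 -0.1099  0.062 ] [[0.15, 0.32, -0.48, -0.0, -0.78, -2.14]]
turn [-0.043 -0.281  0.301] rows>= 3  then shift cm [24.68  4.7   0.19] | world pos [ 0.6723 -0.2218  0.1369]
```

```bash
python3 -m crank '[[0,[0,0,-1],[-0.014,-0.094,0.1]],[0,[0,0,0],[-0.014,-0.094,0.1]],[0,[0,0,0],[-0.014,-0.094,0.1]],[0,[3.5,0.67,0],[0,0,0]],[0,[3.5,0.67,0],[0,0,0]],[0,[3.5,0.67,0],[0,0,0]],[0,[3.5,0.67,0],[0,0,0]],[0,[3.5,0.67,0],[0,0,0]],[0,[3.5,0.67,0],[0,0,0]],[0,[3.5,0.67,0.2],[0,0,0]],[0,[0,0,0],[0,0,0]],[0,[0,0,0],[0,0,0]]]'
python3 - <<'E'
from h import *
go(lev(0,.030,.062),RL)
E
```

```text
t: 50.4
eef_pos: [0.4692, -0.0805, 0.1449]
ee_rot: [-3.141, 0.003, 2.728]
force: [0.6, -0.7, 0.3]
width: 0.0001
turn [-0.001  0.003  0.003] rows>= 1  then shift cm [-0.11 -0.01 10.79] | world pos [ 0.4692 -0.0805  0.1449]
```

```bash
python3 -m crank '[[0,[0,0,3],[0,0.003,0.003]],[0,[-0.1,0,3],[0,0,0]],[0,[0,0,3],[0,0,0]],[0,[0,0,1.8],[0,0,0]],[0,[0,0,0],[0,0,0]],[0,[0,0,0],[0,0,0]]]'
python3 - <<'E'
from h import *
go(lev(0,.0175,.062),RL)
A=np.linspace(0,.385,8); Q=[RL.T@(lev(a)-lev(0))*100 for a in A]; print(np.diff(Q,axis=0).round(2)); print(Q[-1].round(2))
E
```

```text
t: 51.0
eef_pos: [0.4714, -0.0817, 0.0368]
ee_rot: [-3.14, -0.001, 2.723]
force: [0.2, -0.2, -0.1]
width: 0.0002
turn [-0.002 -0.001 -0.002] rows>= 1  then shift cm [-1.11  0.   -0.02] | world pos [ 0.4714 -0.0817  0.0368]
[[-0.87  0.14  0.  ]
 [-0.88  0.09  0.  ]
 [-0.88  0.04  0.  ]
 [-0.88 -0.01  0.  ]
 [-0.88 -0.05  0.  ]
 [-0.87 -0.1   0.  ]
 [-0.87 -0.15  0.  ]]
[-6.12 -0.04  0.  ]
```

```bash
python3 -m crank '[[0,[-0.55,0,0],[0,0,0]],[0,[-0.5,0,0],[0,0,0]],[0,[0,0,0],[0,0,0]]]'|grep -E 'pos|force'; python3 -m crank '[[0,[-0.44,0.07,0],[0,0,0]],[0,[-0.44,0.07,0],[0,0,0]],[0,[-0.44,0.04,0],[0,0,0]],[0,[-0.44,0.04,0],[0,0,0]]]'|grep -E 'pos|force'; python3 -m crank '[[0,[-0.44,0.02,0],[0,0,0]],[0,[-0.44,0.02,0],[0,0,0]],[0,[-0.44,0,0],[0,0,0]],[0,[-0.44,0,0],[0,0,0]],[0,[-0.44,-0.02,0],[0,0,0]],[0,[-0.44,-0.02,0],[0,0,0]]]'|grep -E 'pos|force'; python3 -m crank '[[0,[-0.44,-0.05,0],[0,0,0]],[0,[-0.44,-0.05,0],[0,0,0]],[0,[-0.44,-0.07,0],[0,0,0]],[0,[0,0,0],[0,0,0]]]'|grep -E 'pos|force'; python3 -m crank '[[0,[-0.4,-0.07,0],[0,0,0]],[0,[0,0,0],[0,0,0]]]'|grep -E 'pos|force'; python3 -c "
from h import *
print(RL.T@(tip()-lev(0))*100)"
```

```text
eef_pos: [0.482, -0.0856, 0.0377]
force: [0.2, 0.4, 0.1]
eef_pos: [0.4973, -0.0906, 0.0367]
force: [-5.1, 2.6, 1.9]
eef_pos: [0.5209, -0.1008, 0.0363]
force: [-5.2, 6.3, 1.1]
eef_pos: [0.5327, -0.1078, 0.0362]
force: [-4.5, 6.0, 0.8]
eef_pos: [0.536, -0.1099, 0.0361]
force: [-4.3, 6.7, 0.0]
[-5.9458  0.0269  0.0853]
```

```bash
for i in 1 2 3; do python3 -m crank '[[0,[-0.2,-0.03,0],[0,0,0]],[0,[0,0,0],[0,0,0]]]'|grep -E 'pos|force'; done; python3 -c "
from h import *
print(RL.T@(tip()-lev(0))*100)"
```

```text
eef_pos: [0.5372, -0.1107, 0.0361]
force: [-5.9, 9.0, 1.8]
eef_pos: [0.5376, -0.1111, 0.0361]
force: [-10.4, 14.8, 7.3]
eef_pos: [0.538, -0.1114, 0.036]
force: [-15.1, 20.2, 11.8]
[-6.2    -0.0295  0.1005]
```

```bash
cat > jaw.py <<'E'
from h import *
FY=np.array([-FX[1],FX[0],0])
for n in ('wrist','side','top'):
    im,d,K,T=grab(n); P=cloud(d,K,T)
    L=np.stack([(P-S)@FX,(P-S)@FY,P[...,2]],-1)*1000
    m=(d>0)&(abs(L[...,1])<12)&(L[...,2]>25)&(L[...,2]<55)&(L[...,0]>-160)&(L[...,0]<-57)
    q=L[m][:,0]
    k=(d>0)&(P[...,2]>.082)&(P[...,2]<.096)&(np.linalg.norm(P[...,:2]-PV[:2],axis=-1)>.14)&(np.linalg.norm(P[...,:2]-PV[:2],axis=-1)<.18)&(P[...,0]>.46)&(P[...,0]<.60)
    h=P[k]; c=(h.min(0)+h.max(0))/2 if len(h) else None
    a=(np.arctan2(*(HD-PV)[[1,0]])-np.arctan2(c[1]-PV[1],c[0]-PV[0])) if c is not None else None
    if len(q)>5: print(n,'pad front x (rel stop)',np.percentile(q,[95,98,99.5]).round(1),len(q),'handle',c,len(h),'lever',a)
    else: print(n,'no pad',len(h),c,a)
E
python3 -m crank '[[0,[0.6,0,0],[0,0,0]],[0,[0.8,0.15,0],[0,0,0]],[0,[0.9,0.1,0],[0,0,0]],[0,[0.9,0.05,0],[0,0,0]],[0,[0.9,0,0],[0,0,0]],[0,[0.9,-0.05,0],[0,0,0]],[0,[0.9,-0.1,0],[0,0,0]],[0,[0.9,-0.1,0],[0,0,0]],[0,[0.5,0,0],[0,0,0]],[0,[0,0,0],[0,0,0]],[0,[0,0,0],[0,0,0]],[0,[0,0,0],[0,0,0]]]'; python3 jaw.py;  python3 -c "
from h import *
print(RL.T@(tip()-lev(0))*100)"
```

```text
t: 54.7
eef_pos: [0.4758, -0.0836, 0.037]
ee_rot: [-3.141, 0.0, 2.724]
force: [0.1, 0.6, -0.0]
width: 0.0003
wrist no pad 366 [ 0.4805 -0.0845  0.089 ] -0.11246725969220761
side no pad 13 [ 0.4644 -0.081   0.0865] -0.21022333785871594
top pad front x (rel stop) [-125.3 -124.4 -123.7] 72 handle None 0 lever None
[ 0.66   -0.0235  0.0218]
```

Stroke 1 moved the pad from −138 to −124 mm, one tooth. I'll repeat the stroke.

```bash
for i in 2 3; do python3 -m crank '[[0,[-0.7,0,0],[0,0,0]],[0,[-0.85,0.12,0],[0,0,0]],[0,[-0.85,0.1,0],[0,0,0]],[0,[-0.85,0.05,0],[0,0,0]],[0,[-0.85,0,0],[0,0,0]],[0,[-0.85,-0.05,0],[0,0,0]],[0,[-0.85,-0.08,0],[0,0,0]],[0,[-0.85,-0.12,0],[0,0,0]],[0,[-0.4,-0.05,0],[0,0,0]],[0,[0,0,0],[0,0,0]],[0,[0,0,0],[0,0,0]]]'|grep -E 'pos|force'; python3 -m crank '[[0,[0.4,0.05,0],[0,0,0]],[0,[0.85,0.12,0],[0,0,0]],[0,[0.85,0.08,0],[0,0,0]],[0,[0.85,0.05,0],[0,0,0]],[0,[0.85,0,0],[0,0,0]],[0,[0.85,-0.05,0],[0,0,0]],[0,[0.85,-0.1,0],[0,0,0]],[0,[0.85,-0.12,0],[0,0,0]],[0,[0.7,0,0],[0,0,0]],[0,[0,0,0],[0,0,0]],[0,[0,0,0],[0,0,0]],[0,[0,0,0],[0,0,0]]]'|grep -E 'pos|force';python3 -c "
from h import *
print(RL.T@(tip()-lev(0))*100)"; done; python3 jaw.py
```

```text
eef_pos: [0.5374, -0.1113, 0.0359]
force: [-8.9, 13.7, 6.5]
eef_pos: [0.4759, -0.0836, 0.0371]
force: [-0.2, -0.4, -1.0]
[ 0.6225  0.0066 -0.007 ]
eef_pos: [0.5374, -0.1113, 0.0359]
force: [-9.5, 13.6, 5.5]
eef_pos: [0.4759, -0.0836, 0.0371]
force: [-0.2, 0.4, -0.1]
[ 0.6221  0.0095 -0.0104]
wrist no pad 369 [ 0.4807 -0.0845  0.089 ] -0.11146945899661631
side no pad 14 [ 0.4742 -0.0792  0.0864] -0.15293773716805625
top pad front x (rel stop) [-99.  -97.5 -96.8] 122 handle None 0 lever None
```

```bash
for i in 4 5 6; do python3 -m crank '[[0,[-0.7,0,0],[0,0,0]],[0,[-0.85,0.12,0],[0,0,0]],[0,[-0.85,0.1,0],[0,0,0]],[0,[-0.85,0.05,0],[0,0,0]],[0,[-0.85,0,0],[0,0,0]],[0,[-0.85,-0.05,0],[0,0,0]],[0,[-0.85,-0.08,0],[0,0,0]],[0,[-0.85,-0.12,0],[0,0,0]],[0,[-0.4,-0.05,0],[0,0,0]],[0,[0,0,0],[0,0,0]],[0,[0,0,0],[0,0,0]]]'|grep -E 'pos|force'; python3 -m crank '[[0,[0.4,0.05,0],[0,0,0]],[0,[0.85,0.12,0],[0,0,0]],[0,[0.85,0.08,0],[0,0,0]],[0,[0.85,0.05,0],[0,0,0]],[0,[0.85,0,0],[0,0,0]],[0,[0.85,-0.05,0],[0,0,0]],[0,[0.85,-0.1,0],[0,0,0]],[0,[0.85,-0.12,0],[0,0,0]],[0,[0.7,0,0],[0,0,0]],[0,[0,0,0],[0,0,0]],[0,[0,0,0],[0,0,0]],[0,[0,0,0],[0,0,0]]]'|grep -E 'pos|force'; done; python3 jaw.py
python3 - <<'E'
from h import *
FY=np.array([-FX[1],FX[0],0]); im,d,K,T=grab('top'); P=cloud(d,K,T)
L=np.stack([(P-S)@FX,(P-S)@FY,P[...,2]],-1)*1000
m=(d>0)&(abs(L[...,1])<14)
print([(x,np.round(np.median(L[m&(abs(L[...,0]-x)<2)][:,2]))) for x in range(-120,4,4) if (m&(abs(L[...,0]-x)<2)).sum()>2])
E
```

```text
eef_pos: [0.5374, -0.1113, 0.0359]
force: [-9.6, 14.4, 5.8]
eef_pos: [0.4759, -0.0836, 0.0371]
force: [0.3, 0.7, -0.2]
eef_pos: [0.5374, -0.1113, 0.0359]
force: [-9.1, 13.6, 6.7]
eef_pos: [0.4759, -0.0836, 0.0371]
force: [0.3, -0.8, 0.2]
eef_pos: [0.5374, -0.1113, 0.0359]
force: [-9.1, 14.0, 6.4]
eef_pos: [0.4759, -0.0836, 0.0371]
force: [-0.2, -0.2, 0.0]
wrist no pad 367 [ 0.4806 -0.0846  0.089 ] -0.11195073920918608
side no pad 16 [ 0.4655 -0.0809  0.088 ] -0.20405643445825516
top pad front x (rel stop) [-58.7 -57.5 -57.1] 131 handle None 0 lever None
[(-120, np.float64(20.0)), (-116, np.float64(18.0)), (-112, np.float64(20.0)), (-108, np.float64(27.0)), (-104, np.float64(35.0)), (-100, np.float64(47.0)), (-96, np.float64(43.0)), (-92, np.float64(44.0)), (-88, np.float64(38.0)), (-84, np.float64(29.0)), (-80, np.float64(30.0)), (-76, np.float64(28.0)), (-72, np.float64(32.0)), (-68, np.float64(29.0)), (-64, np.float64(34.0)), (-60, np.float64(43.0)), (-56, np.float64(47.0)), (-52, np.float64(45.0)), (-48, np.float64(45.0)), (-44, np.float64(45.0)), (-40, np.float64(46.0)), (-36, np.float64(44.0)), (-32, np.float64(44.0)), (-28, np.float64(43.0)), (-24, np.float64(42.0)), (-20, np.float64(43.0)), (-16, np.float64(45.0)), (-12, np.float64(42.0)), (-8, np.float64(43.0)), (-4, np.float64(44.0)), (0, np.float64(45.0))]
```

Six teeth brought the pad to the row's front face (≈−54 against −52 mm). The seventh stroke should press it about 12 mm.

```bash
python3 -m crank '[[0,[-0.7,0,0],[0,0,0]],[0,[-0.85,0.12,0],[0,0,0]],[0,[-0.85,0.1,0],[0,0,0]],[0,[-0.85,0.05,0],[0,0,0]],[0,[-0.85,0,0],[0,0,0]],[0,[-0.85,-0.05,0],[0,0,0]],[0,[-0.85,-0.08,0],[0,0,0]],[0,[-0.85,-0.12,0],[0,0,0]],[0,[-0.5,-0.05,0],[0,0,0]],[0,[0,0,0],[0,0,0]],[0,[0,0,0],[0,0,0]]]'|grep -E 'pos|force'; python3 -m crank '[[0,[0.5,0.05,0],[0,0,0]],[0,[0.85,0.12,0],[0,0,0]],[0,[0.85,0.08,0],[0,0,0]],[0,[0.85,0.05,0],[0,0,0]],[0,[0.85,0,0],[0,0,0]],[0,[0.85,-0.05,0],[0,0,0]],[0,[0.85,-0.1,0],[0,0,0]],[0,[0.85,-0.12,0],[0,0,0]],[0,[1.2,0,0],[0,0,0]],[0,[0,0,0],[0,0,0]],[0,[0,0,0],[0,0,0]]]'|grep -E 'pos|force'; python3 -m crank '[[0,[0,0,-4],[0,0,0]],[0,[0,0,-5],[0,0,0]],[0,[0,0,-5],[0,0,0]],[0,[0,0,-4],[0,0,0]],[0,[-2,0,-2],[0,0,0]],[0,[-2,0,0],[0,0,0]],[0,[0,0,0],[0,0,0]],[0,[0,0,0],[0,0,0]]]'
python3 - <<'E'
from h import *
FY=np.array([-FX[1],FX[0],0]); im,d,K,T=grab('wrist','w10.png'); P=cloud(d,K,T)
L=np.stack([(P-S)@FX,(P-S)@FY,P[...,2]],-1)*1000
m=(d>0)&(abs(L[...,1])<14)&(L[...,2]<70)
print([(x,np.round(np.percentile(L[m&(abs(L[...,0]-x)<1.5)][:,2],70))) for x in range(-120,4,3) if (m&(abs(L[...,0]-x)<1.5)).sum()>2])
k=(d>0)&(P[...,2]>.084)&(P[...,2]<.096)&(abs(np.linalg.norm(P[...,:2]-PV[:2],axis=-1)-.16)<.02)&(P[...,0]>.46)&(P[...,0]<.58)
h=P[k]; print(len(h),(h.min(0)+h.max(0))/2 if len(h) else '')
E
```

```text
eef_pos: [0.5375, -0.1114, 0.0358]
force: [-12.0, 15.4, 7.7]
eef_pos: [0.4712, -0.0813, 0.0374]
force: [-0.0, 1.0, -0.7]
t: 69.7
eef_pos: [0.5073, -0.0979, 0.2364]
ee_rot: [-3.141, -0.001, 2.723]
force: [0.4, 0.7, -0.3]
width: 0.0003
[]
195 [ 0.4977 -0.0926  0.0886]
```

View pics/w10.png

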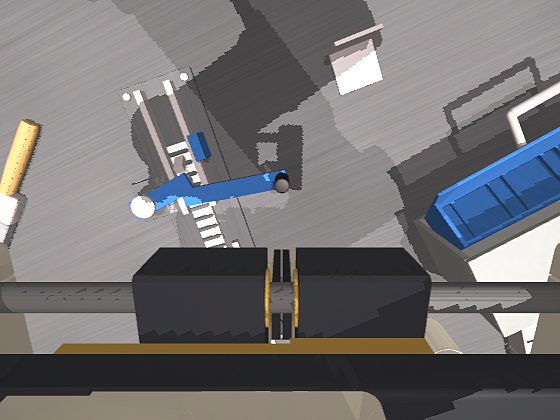

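The lever is back at rest (measured at its starting position to within 1 mm). Next I measure the pad compression from depth.

Run:
```python
from h import *
go([.64,-.20,.30],down(np.pi+AF))
```

```text
turn [-0.001 -0.001 -0.306] rows>= 3  then shift cm [-14.37  -8.67  -3.87] | world pos [ 0.5069 -0.0978  0.2363]
```

```bash
python3 -m crank '[[0,[0,0,-1.3],[0,0,-0.102]],[0,[0,0,-1.3],[0,0,-0.102]],[0,[0,0,-1.3],[0,0,-0.102]],[0,[-3.6,-2.2,0],[0,0,0]],[0,[-3.6,-2.2,0],[0,0,0]],[0,[-3.6,-2.2,0],[0,0,0]],[0,[-3.6,-2.1,0],[0,0,0]],[0,[0,0,0],[0,0,0]],[0,[0,0,0],[0,0,0]],[0,[0,0,0],[0,0,0]]]'
cat > padchk.py <<'E'
from h import *
FY=np.array([-FX[1],FX[0],0]); im,d,K,T=grab('wrist','w11.png'); P=cloud(d,K,T)
L=np.stack([(P-S)@FX,(P-S)@FY,P[...,2]],-1)*1000
m=(d>0)&(abs(L[...,1])<14)&(L[...,2]<70)
for x in range(-120,8,2):
    k=m&(abs(L[...,0]-x)<1.2)
    if k.sum()>2: print((x,int(np.percentile(L[k][:,2],70)),im[k].mean(1).mean().round().astype(int).item()),end=' ')
k=m&(L[...,2]>38)&(L[...,0]>-62)&(L[...,0]<-2); b=k&(im.mean(-1)>90); print('\nlight tops x',np.percentile(L[b][:,0],[1,99]).round(1),'y',np.percentile(L[(d>0)&(abs(L[...,1])<30)&(L[...,2]>40)&(L[...,2]<48)&(L[...,0]>-48)&(L[...,0]<-4)][:,1],[1,99]).round(1))
E
python3 padchk.py
```

```text
t: 70.75
eef_pos: [0.64, -0.1998, 0.2758]
ee_rot: [-3.141, -0.001, 3.03]
force: [-0.9, -0.0, -0.2]
width: 0.0004
(-120, 23, 86) (-118, 21, 124) (-116, 17, 227) (-114, 17, 223) (-112, 17, 224) (-110, 21, 192) (-108, 31, 143) (-106, 31, 126) (-104, 30, 141) (-102, 31, 194) (-100, 31, 183) (-98, 31, 195) (-96, 31, 200) (-94, 31, 186) (-92, 31, 128) (-90, 45, 154) (-88, 46, 224) (-86, 46, 222) (-84, 46, 220) (-82, 46, 215) (-80, 46, 215) (-78, 46, 187) (-76, 44, 157) (-74, 32, 155) (-72, 31, 128) (-70, 31, 131) (-68, 33, 168) (-66, 32, 162) (-64, 32, 136) (-62, 31, 144) (-60, 40, 61) (-58, 46, 51) (-56, 46, 59) (-54, 46, 55) (-52, 45, 121) (-50, 44, 242) (-48, 44, 255) (-46, 44, 255) (-44, 44, 255) (-42, 44, 255) (-40, 44, 255) (-38, 44, 255) (-36, 44, 255) (-34, 44, 255) (-32, 44, 255) (-30, 44, 255) (-28, 44, 255) (-26, 44, 255) (-24, 44, 254) (-22, 44, 254) (-20, 44, 254) (-18, 44, 254) (-16, 44, 254) (-14, 44, 253) (-12, 44, 253) (-10, 44, 254) (-8, 44, 254) (-6, 44, 253) (-4, 44, 254) (-2, 44, 255) (0, 46, 137) (2, 48, 234) (4, 48, 255) (6, 49, 212) 
light tops x [-51.   -2.7] y [-17.   18.8]
```

The pad's front sits at −52 mm on the row. The gap from jaw to pad is about 16 mm, against about 28 mm free, so it is pressed in about 12 mm. That leaves shutting the bin.

Run:
```python
from h import *
RV=down(np.pi+AH)
go(O-EX*.120+EZ*.20,RV)
A=np.linspace(.828,.245,9); b=np.c_[-124*np.sin(A),124*np.cos(A)]/10; print('tool dx,dz per step',np.c_[-np.diff(b[:,0]),-np.diff(b[:,1])].round(2).tolist())
```

```text
turn [-0.001 -0.    -0.236] rows>= 2  then shift cm [10.32 39.76 10.14] | world pos [ 0.64   -0.1996  0.2764]
tool dx,dz per step [[-0.63, -0.64], [-0.68, -0.59], [-0.72, -0.54], [-0.76, -0.49], [-0.79, -0.43], [-0.82, -0.37], [-0.85, -0.31], [-0.87, -0.25]]
```

```bash
python3 -m crank '[[0,[0,0,0],[0,0,-0.118]],[0,[0,0,0],[0,0,-0.118]],[0,[1.2,4.4,0],[0,0,0]],[0,[1.2,4.4,0],[0,0,0]],[0,[1.2,4.4,0],[0,0,0]],[0,[1.2,4.4,0],[0,0,0]],[0,[1.2,4.4,0],[0,0,0]],[0,[1.2,4.4,0],[0,0,0]],[0,[1.2,4.4,0],[0,0,0]],[0,[1.1,4.4,0],[0,0,0]],[0,[0.8,4.4,0],[0,0,0]],[0,[0,0,0],[0,0,0]]]' ; python3 -m crank '[[0,[0,0,3],[0,0,0]],[0,[0,0,4],[0,0,0]],[0,[0,0,3],[0,0,0]],[0,[0,0,0],[0,0,0]],[0,[0,0,0],[0,0,0]],[0,[0,0,0],[0,0,0]]]'
python3 - <<'E'
from h import *
go(O-EX*.120+EZ*.080,down(np.pi+AH))
E
```

```text
t: 72.0
eef_pos: [0.4872, 0.184, 0.2769]
ee_rot: [3.14, 0.002, -3.012]
force: [0.0, 0.1, 0.3]
width: 0.0
t: 72.6
eef_pos: [0.4904, 0.1805, 0.1781]
ee_rot: [3.141, 0.003, -3.017]
force: [0.6, -0.0, -0.1]
width: 0.0006
turn [ 0.001  0.003 -0.001] rows>= 1  then shift cm [ 0.22  0.18 12.31] | world pos [0.4904 0.1805 0.1781]
```

```bash
python3 -m crank '[[0,[0.2,0.2,3],[0,0,0]],[0,[0,0,4],[0,0,0]],[0,[0,0,4],[0,0,0]],[0,[0,0,1.3],[0,0,0]],[0,[0,0,0],[0,0,0]],[0,[0,0,0],[0,0,0]]]' | grep -E 'pos|force'; python3 -m crank '[[0,[-0.5,0,0],[0,0,0]],[0,[-0.5,0,0],[0,0,0]],[0,[-0.4,0,0],[0,0,0]]]'| grep -E 'pos|force'; python3 -m crank '[[0,[-0.32,0,-0.32],[0,0,0]],[0,[-0.31,0,-0.32],[0,0,0]],[0,[-0.34,0,-0.3],[0,0,0]],[0,[-0.34,0,-0.29],[0,0,0]]]'| grep -E 'pos|force'
```

```text
eef_pos: [0.4883, 0.1824, 0.0544]
force: [0.1, -0.2, 1.3]
eef_pos: [0.5013, 0.1836, 0.0537]
force: [-16.3, 3.0, 10.6]
eef_pos: [0.5122, 0.1846, 0.065]
force: [-10.0, 3.1, 5.5]
```

```bash
python3 -m crank '[[0,[-0.36,0,-0.27],[0,0,0]],[0,[-0.36,0,-0.27],[0,0,0]],[0,[-0.38,0,-0.25],[0,0,0]],[0,[-0.38,0,-0.24],[0,0,0]],[0,[-0.4,0,-0.22],[0,0,0]],[0,[-0.4,0,-0.21],[0,0,0]]]'| grep -E 'pos|force'; python3 -m crank '[[0,[-0.41,0,-0.19],[0,0,0]],[0,[-0.41,0,-0.18],[0,0,0]],[0,[-0.42,0,-0.16],[0,0,0]],[0,[-0.42,0,-0.15],[0,0,0]]]'| grep -E 'pos|force'; python3 -m crank '[[0,[-0.43,0,-0.13],[0,0,0]],[0,[-0.44,0,-0.12],[0,0,0]],[0,[0,0,0],[0,0,0]]]'| grep -E 'pos|force'
```

```text
eef_pos: [0.5355, 0.1872, 0.08]
force: [-7.0, -0.1, 3.8]
eef_pos: [0.5528, 0.1894, 0.0867]
force: [-4.4, -0.8, 3.3]
eef_pos: [0.562, 0.1908, 0.0889]
force: [-3.5, -0.9, 2.6]
```

```bash
for i in 1 2 3; do python3 -m crank '[[0,[-0.2,0,0],[0,0,0]],[0,[0,0,0],[0,0,0]]]'| grep -E 'pos|force'; done; python3 wall.py
```

```text
eef_pos: [0.562, 0.1906, 0.0887]
force: [-11.9, -0.8, 7.8]
eef_pos: [0.562, 0.1906, 0.0886]
force: [-20.5, 0.9, 13.6]
eef_pos: [0.5621, 0.1905, 0.0885]
force: [-28.3, 1.2, 19.3]
1041 tilt -0.0027952816228969213 x at z=.008 2.6350451089068852e-05 min x -0.001518796572032277
```

The bin is shut: the wall fit gives tilt ≈0 and the push met a hard stop. I'll retreat and make the final numeric checks.

```bash
python3 -m crank '[[0,[0.6,0,0],[0,0,0]],[0,[1.5,0,0],[0,0,0]],[0,[2,0,-3],[0,0,0]],[0,[1,0,-5],[0,0,0]],[0,[0,0,-5],[0,0,0]],[0,[0,0,-4],[0,0,0]],[0,[-1.2,-4.4,0],[0,0,0]],[0,[-1.2,-4.4,0],[0,0,0]],[0,[-1.2,-4.4,0],[0,0,0]],[0,[-1.2,-4.4,0],[0,0,0]],[0,[-1.2,-4.4,0],[0,0,0]],[0,[-1.2,-4.4,0],[0,0,0]]]'; python3 -m crank '[[0,[-2.4,-4,0],[0,0,0]],[0,[-2.4,-4,0],[0,0,0]],[0,[-2.4,-4,0],[0,0,0.1]],[0,[0,0,0],[0,0,0.136]],[0,[0,0,0],[0,0,0]],[0,[0,0,0],[0,0,0]]]'; python3 wall.py; python3 padchk.py
python3 - <<'E'
from h import *
im,d,K,T=grab('wrist'); P=cloud(d,K,T)
k=(d>0)&(P[...,2]>.084)&(P[...,2]<.096)&(abs(np.linalg.norm(P[...,:2]-PV[:2],axis=-1)-.16)<.02)&(P[...,0]>.46)&(P[...,0]<.58)
h=P[k]; print('handle',len(h),(h.min(0)+h.max(0))/2 if len(h) else '')
im,d,K,T=grab('top')
for k in ['hammer','wire_brush','spray_can','angle_clip','tube_offcut','weld_magnet']:
    r=spot_point('top',k)
    if r: print(k,round(r[0]['conf'],2),atz(r[0]['uv'],0,K,T))
E
```

```text
t: 77.05
eef_pos: [0.6232, -0.0695, 0.2584]
ee_rot: [-3.141, 0.002, -3.017]
force: [0.3, 0.5, 0.4]
width: 0.0001
t: 77.65
eef_pos: [0.7082, -0.1778, 0.258]
ee_rot: [-3.141, 0.0, 3.034]
force: [0.4, 0.2, 0.3]
width: 0.0003
2085 tilt 0.0068883734390423985 x at z=.008 0.00031366221020199083 min x -0.0018354639518583498
(-120, 23, 82) (-118, 21, 123) (-116, 18, 228) (-114, 17, 227) (-112, 17, 232) (-110, 29, 211) (-108, 31, 123) (-106, 30, 122) (-104, 30, 142) (-102, 30, 192) (-100, 30, 190) (-98, 31, 187) (-96, 31, 186) (-94, 31, 130) (-92, 31, 119) (-90, 46, 168) (-88, 46, 195) (-86, 46, 187) (-84, 46, 184) (-82, 46, 181) (-80, 46, 181) (-78, 46, 141) (-76, 43, 107) (-74, 31, 110) (-72, 31, 125) (-70, 32, 157) (-68, 32, 122) (-66, 31, 125) (-64, 33, 154) (-62, 32, 134) (-60, 31, 119) (-58, 46, 34) (-56, 46, 40) (-54, 46, 38) (-52, 46, 64) (-50, 44, 196) (-48, 44, 181) (-46, 44, 179) (-44, 44, 180) (-42, 44, 182) (-40, 44, 180) (-38, 44, 178) (-36, 44, 181) (-34, 44, 179) (-32, 44, 176) (-30, 44, 180) (-28, 44, 177) (-26, 44, 178) (-24, 44, 180) (-22, 44, 176) (-20, 44, 176) (-18, 44, 177) (-16, 44, 179) (-14, 44, 176) (-12, 44, 175) (-10, 44, 178) (-8, 44, 174) (-6, 44, 174) (-4, 44, 177) (-2, 44, 174) (0, 47, 144) (2, 48, 184) (4, 48, 179) (6, 49, 154) 
light tops x [-50.8  -2.5] y [-16.8  18.3]
handle 0 
hammer 0.79 [0.2971 0.3955 0.    ]
wire_brush 0.59 [ 0.3872 -0.4273  0.    ]
angle_clip 0.63 [0.3022 0.4012 0.    ]
tube_offcut 0.5 [ 0.6775 -0.3778  0.    ]
weld_magnet 0.9 [0.3712 0.2147 0.    ]
```

```bash
python3 -c "
from station import arm
print(arm.job_done(), arm.get_state()['t'])"
```

```text
the job is handed in; nothing more can be done
the job is handed in; nothing more can be done
```

I finished the job and handed it in at about 78 s of the 210 s. Both spacers in the bin are standing in line in the channel, the pad is pressed in about 12 mm, the lever is at rest and the bin is shut.

**What I did**
- I tilted the bin forward and took out both spacers, the only two in it. I stood them one behind the other against the stop, holes along the channel.
- I worked the lever through 7 full strokes, one tooth each, until the pad was pressed against the row. Then I pushed the bin shut.

**Last checks (from depth readings)**
- **Row:** the spacer tops are level at 44 mm. They run unbroken from the stop to 52 mm in front of it, between the rails.
- **Pad:** its front face sits on the row. The gap to the jaw is about 16 mm against about 28 mm when free, so it is pressed in about 12 mm of its 26 mm travel.
- **Lever:** the handle was within 1 mm of its starting position after the last stroke, and I didn't touch it again. It was out of view in the final look, so that reading is the last one.
- **Bin:** the wall fit gives a tilt of about 0.

**What went wrong or disagreed**
- The fingers really end about 25 mm short of the reported TCP. My first two pulls on the bin passed over the handle until I measured this and corrected for it.
- During the first grasp attempt the arm ran into a joint limit and the gripper briefly pressed on the bin housing with about 34 N at the wrist. I backed off, and nothing visible moved.
- The bin slipped from 0.65 to about 0.58 rad while I lifted out the first spacer. I allowed for that on the second.
- In the last check for the other things on the bench, the spray can was not detected and the angle clip was reported at the hammer's position. The hammer, brush, tube and magnet read within about 15 mm of where they started.
- I viewed 18 pictures, over the budget of 14.

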